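Change the castings on the indexing turntable

TASK

Unlock the turntable by lifting its sprung knob, swing the disc round to its loading position (the hold-down arms between the plates) and let the plunger drop home; then stand the finished castings that were on it upright in the grey tray, and centre every rough casting from the bench upright and flat on a stage plate of its own, between its four stops. Last, swing the disc back to its working position with the arms over the plates, plunger fully home, castings still in place. Leave everything else on the bench where it is.

Things in the scene. Friction and masses are not known exactly. Their poses are not given: they have to be found in the camera images.
- head (a joint): Angle (rad) of the turntable's disc (240 mm across), positive anticlockwise from above. 0 = working position, as found: each hold-down arm stands over a stage plate. 1.047 = loading position: each arm midway between two plates. Range -0.12 to 1.17. Turns stiffly (0.15 N m of friction); locked, with 0.01 rad of play, while the plunger is home.
- plunger (a joint): Height (m) of the sprung index plunger: 0 = pin fully home in a notch of the fixed rim, 0.012 = pin riding on top of the rim, at most 0.022. Notches only at head angles 0 and 1.047. Lift it 15 to 18 mm to turn the disc; a spring of 4 to 6 N pushes it down.
- knob (a point): Middle of the plunger's round black knob, 26 mm in diameter and 26 mm high, on an upright stem on the disc's edge, 140 mm from the axis; 113 mm above the bench when home. It rises with the plunger and goes round with the disc: lift it, swing it round the axis, let it go. The stem's guide, 24 mm across, ends 70 mm above the bench.
- axis (a point): Point on the turntable's axis level with the disc's top (42 mm above the bench). A fixed post, 36 mm across at its top (112 mm above the bench), stands here with three fixed hold-down arms 120 degrees apart, 85 mm long, 14 mm wide, from 88 to 98 mm above the bench.
- plate0 (a point): Square steel stage plate on the disc, 62 x 62 mm, 70 mm from the axis; the point is the centre of its top face. Four stops 5 mm high stand at the middle of its sides, inner faces 25 mm from the point (3 mm of play round a casting's foot). Axes are the disc's, z up. The three plates are 120 degrees apart; the knob stands midway between plates 0 and 1.
- plate1 (a point): Square steel stage plate on the disc, 62 x 62 mm, 70 mm from the axis; the point is the centre of its top face. Four stops 5 mm high stand at the middle of its sides, inner faces 25 mm from the point (3 mm of play round a casting's foot). Axes are the disc's, z up.
- plate2 (a point): Square steel stage plate on the disc, 62 x 62 mm, 70 mm from the axis; the point is the centre of its top face. Four stops 5 mm high stand at the middle of its sides, inner faces 25 mm from the point (3 mm of play round a casting's foot). Axes are the disc's, z up.
- tray: Shallow grey steel tray for the finished castings, fixed to the bench, 130 (x) x 220 (y) x 12 mm high, walls 4 mm, floor 4 mm thick. Origin at the centre of its underside; the long side is its y.
- rough0: Steel casting, 32 mm high: a round foot 44 mm across and 12 mm high, and on it a square open socket 28 x 28 mm outside (4 mm walls) and 20 mm high, with its sides along the body's x and y axes. Origin at the centre of the foot's underside, z up. About 0.2 kg. A rough one, waiting on the bench (2 or 3 of the three are present).
- rough1: Steel casting, 32 mm high: a round foot 44 mm across and 12 mm high, and on it a square open socket 28 x 28 mm outside (4 mm walls) and 20 mm high, with its sides along the body's x and y axes. Origin at the centre of the foot's underside, z up. About 0.2 kg. A rough one, waiting on the bench (2 or 3 of the three are present).
- rough2: Steel casting, 32 mm high: a round foot 44 mm across and 12 mm high, and on it a square open socket 28 x 28 mm outside (4 mm walls) and 20 mm high, with its sides along the body's x and y axes. Origin at the centre of the foot's underside, z up. About 0.2 kg. A rough one, waiting on the bench (2 or 3 of the three are present).
- done0: Steel casting, 32 mm high: a round foot 44 mm across and 12 mm high, and on it a square open socket 28 x 28 mm outside (4 mm walls) and 20 mm high, with its sides along the body's x and y axes. Origin at the centre of the foot's underside, z up. About 0.2 kg. A finished one, found on stage plate 0 under a hold-down arm (9 mm of headroom) (2 or 3 of the three are present).
- done1: Steel casting, 32 mm high: a round foot 44 mm across and 12 mm high, and on it a square open socket 28 x 28 mm outside (4 mm walls) and 20 mm high, with its sides along the body's x and y axes. Origin at the centre of the foot's underside, z up. About 0.2 kg. A finished one, found on stage plate 1 under a hold-down arm (9 mm of headroom) (2 or 3 of the three are present).
- done2: Steel casting, 32 mm high: a round foot 44 mm across and 12 mm high, and on it a square open socket 28 x 28 mm outside (4 mm walls) and 20 mm high, with its sides along the body's x and y axes. Origin at the centre of the foot's underside, z up. About 0.2 kg. A finished one, found on stage plate 2 under a hold-down arm (9 mm of headroom) (2 or 3 of the three are present).
- timber: Bystander: upright timber offcut, 80 x 80 x 120 mm high. Origin under its centre.
- spanner: Bystander: open-ended spanner about 180 mm long, lying flat to the left of the turntable.
- flapdisc: Bystander: grey sanding disc lying flat, 110 mm across, 14 mm thick.
- offcut: Bystander: flat steel offcut, 70 x 40 x 6 mm, near the robot's base.
Not all that is in view belongs to the job. Leave any purple look-alike of the rough1 alone. What is shaped like the rough0 but green is not meant.

How it is judged:
By the outcome, as a careful person would: the job done as asked, in the order asked, and still so for the second after the job is handed in, with the robot touching nothing.
Of rough0, rough1, rough2 only 2 to 3 are there at a start; the rules pass over those that are not, and their reading is None.
Of done0, done1, done2 only 2 to 3 are there at a start; the rules pass over those that are not, and their reading is None.
At some moment in a run one of rough0, rough1, rough2 may be knocked a few centimetres aside while the robot is not near it.
It also fails if it takes over 210 s, if anything falls off the work surface, if the arm or the gripper's body presses on something with over 40 N, if the wrist force passes 120 N, or if a joint passes its speed limit or range.

ROBOT

A 7-joint arm with a two-finger parallel gripper is mounted at the origin on the work surface. World frame = base frame: x ahead of the robot, y to its left, z up, the work surface at z = 0. Lengths are in m, angles in rad, forces in N, time in s.
With the tool pointing down it reaches from about 0.4 to 0.85 m from the base axis. Payload 10.4 kg.
Tool frame: the origin (TCP) lies at the very end of the fingers, on their centre line; the grasp point (between the pads) lies 19 mm behind it; z points along the fingers, y is the line along which they close (so a half turn about z gives the same grasp; the last joint's range is limited). The gripper opens to 85 mm and grips with 20 to 120 N. Pads are 22 mm wide; open, the fingers measure 114 mm over their backs; the gripper's body (76 mm by 85 mm) begins 54 mm behind the grasp point. The pads swing forward as they close: fully open they stand 13 mm farther back than shut.
Start: joints at [-1.145, 0.332, -0.065, 1.46, 0.022, 1.35, -0.088], TCP at [0.271, 0.563, 0.231] pointing down, gripper open.
Joint ranges: [-2.6, 2.6], [-0.5, 2.12], [-1.47, 1.34], [0.16, 2.42], [-1.27, 4.41], [0.06, 2.06], [-2.6, 2.6]. Speed limits (rad/s): [2.22, 2.22, 2.79, 2.79, 3.14, 3.14, 3.14].

INTERFACE

Orientations are given as a unit quaternion [x, y, z, w].
In Python, from workcell import * gives the robot as it stands. The module is installed in compiled form; this text tells all that it offers.
- The arm moves only by the tool carry_out, never from a script. Its argument "motion" is a list of rows, each an object with "xyz": the shift along the tool's x, y, z in m, a list of three; "angular": the turn, a rotation vector about the tool's x, y, z in degrees, a list of three. A call has 1 to 12 rows; each row is the pose to reach, as a shift and turn from the pose commanded when the call began, along the tool's axes at that moment; what a row does not reach only later rows make up. A row lasts 1/10 s, in which the tool goes at most 50 mm and 8.59 degrees, less where a joint would pass 70% of its speed; a pose out of reach is approached as far as the arm can. A call with a gripper value outside its range is refused whole. "hand" is the opening, from 0 (shut) to 1 (fully open), set as the call begins (left out, the last holds). The fingers move at their own pace and stop on an object; "grip_force" is the grip in N (left out, the last holds). Time passes only in rows, so rows that repeat a pose let the fingers close. It gives the time, the measured TCP pose, the force, the opening and the grip force at its end, in the units of the state.
- get_obs(): the state, without advancing time (a new reading comes with each control period).
- camera(name): name is "scene" or "top" or "wrist"; returns a dict with "img" (400x640x3 uint8, red, green, blue), "fx", "fy", "cx", "cy" (pixels), "extrinsics" (4x4, takes a point from camera to world coordinates). Camera axes: x right, y up, looking along -z (the intrinsics and any distortion apply to the point x, -y, -z); pixel columns grow to the right and rows downward; lengths in m; the calibration is good to about 2 mm. A picture is of the moment at which its call begins. There is no depth.
- hand_in(): hands the job in; it is judged then, once.
The state is a dict: "clock": time; "joint_pos": joint angles; "joint_velocities": joint speeds; "tau": joint torques, N m; "position": TCP position; "ee_rot": TCP orientation; "ft_force": force on the tool from outside, world axes, zero at the start; "torque": the same for the moment, N m; "grip_width": opening from 0.0 (shut) to 1.0 (fully open); "grasp_force": force on a finger pad.
Only numpy, scipy, OpenCV 4.12 (cv2) and the standard library are available. Lean on these libraries where they do the work, as an engineer would, in place of code of your own. Each camera call takes 0.05 s, during which the arm holds its last target. There are 200 camera calls.

## Working session

There is one attempt and no reset: what is moved stays moved. The work goes in short steps, Python scripts to look and compute and a tool call to move; the robot and the scene stay as the last step left them, time stands still between calls to the robot, and variables do not carry over. Pictures are saved under pics/ and viewed, at most 14 in all, crops included, and the job is handed in when it is done.

Besides the shell and the picture viewer there is one more tool, called by a JSON object that holds its "method" and its "body", one argument or row to a line. carry_out: Moves the arm, as the interface text tells. Its arguments: {"type":"object","properties":{"motion":{"type":"array"},"hand":{"type":"number"},"grip_force":{"type":"number"}},"required":["motion"]}

```bash
mkdir -p pics
cat > h.py <<'E'
from workcell import *
import numpy as np, cv2
from scipy.spatial.transform import Rotation as R
def shot(n,f=None):
    c=camera(n); c['img']=np.ascontiguousarray(c['img'][:,:,::-1])  # bgr
    if f: cv2.imwrite('pics/'+f,c['img'])
    return c
def ray(c,u,v,z):
    E=np.array(c['extrinsics']); d=E[:3,:3]@np.array([(u-c['cx'])/c['fx'],-(v-c['cy'])/c['fy'],-1])
    o=E[:3,3]; return o+d*(z-o[2])/d[2]
def proj(c,p):
    E=np.array(c['extrinsics']); q=E[:3,:3].T@(np.array(p)-E[:3,3])
    return np.array([c['cx']+c['fx']*q[0]/-q[2], c['cy']-c['fy']*q[1]/-q[2]])
def st():
    o=get_obs(); r=R.from_quat(o['ee_rot'])
    print('t',round(o['clock'],2),'p',np.round(o['position'],4),'F',np.round(o['ft_force'],1),'w',round(o['grip_width'],3),'g',o['grasp_force'])
    print('Rtool',np.round(r.as_matrix(),3).tolist(),'j',np.round(o['joint_pos'],2))
    return o,r
E
python3 - <<'E'
from h import *
st()
for n in ('scene','top','wrist'):
    c=shot(n,n+'0.png'); print(n,c['fx'],c['cx'],c['cy'],np.round(c['extrinsics'],3).tolist(),[k for k in c])
E
```

```text
t 0.0 p [0.271  0.5628 0.2305] F [-0.6  0.5  0.2] w 0.999 g 0.0
Rtool [[-0.901, 0.434, -0.001], [0.434, 0.901, -0.001], [-0.0, -0.001, -1.0]] j [-1.14  0.33 -0.06  1.46  0.02  1.35 -0.09]
scene 402.6542358981454 319.88978564006794 196.50195671438368 [[0.577, -0.588, 0.566, 1.12], [0.816, 0.407, -0.41, -0.448], [0.011, 0.699, 0.715, 0.826], [0.0, 0.0, 0.0, 1.0]] ['img', 'fx', 'fy', 'cx', 'cy', 'extrinsics']
top 498.83230049840523 318.0804539089679 201.0263763250738 [[-0.02, 0.985, -0.169, 0.232], [-1.0, -0.023, -0.019, -0.048], [-0.022, 0.168, 0.985, 1.812], [0.0, 0.0, 0.0, 1.0]] ['img', 'fx', 'fy', 'cx', 'cy', 'extrinsics']
wrist 321.1423793203433 316.59737735969367 197.575740940212 [[0.435, -0.861, -0.265, 0.202], [0.901, 0.415, 0.13, 0.596], [-0.002, -0.295, 0.955, 0.373], [0.0, 0.0, 0.0, 1.0]] ['img', 'fx', 'fy', 'cx', 'cy', 'extrinsics']
```

View pics/top0.png

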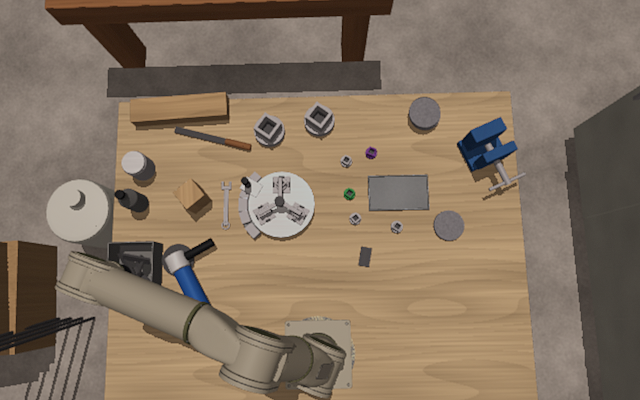

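View pics/scene0.png

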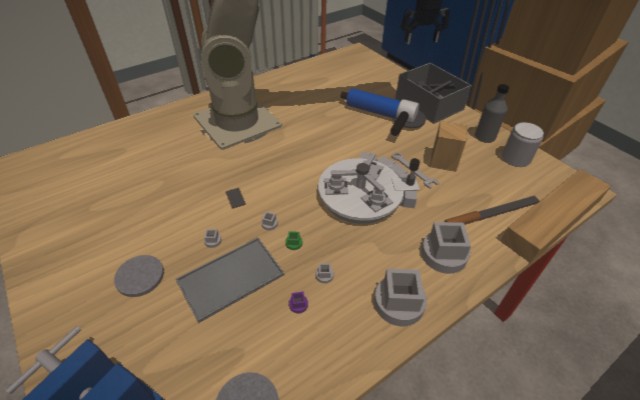

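Run:
```python
from h import *
c=shot('top'); s=shot('scene')
cv2.imwrite('pics/topc.png',cv2.resize(c['img'][135:275,215:415],None,fx=4,fy=4,interpolation=cv2.INTER_CUBIC))
cv2.imwrite('pics/scc.png',cv2.resize(s['img'][140:315,190:440],None,fx=3.2,fy=3.2,interpolation=cv2.INTER_CUBIC))
for n,u,v,z in [('r',346,160,.032),('r',355,218,.032),('r',397,227,.032),('green',349,194,.03),('purple',371,153,.03),('tray',398,193,.012),('axis',280,202,.112),('disc',281,205,.042),('knob',246,184,.126),('offcut',365,257,.006),('spanner',226,205,.005),('timber',192,197,.12)]:
    print(n,np.round(ray(c,u,v,z),3))
```

```text
r [ 0.687 -0.12   0.032]
r [ 0.472 -0.146  0.032]
r [ 0.436 -0.295  0.032]
green [ 0.56  -0.127  0.03 ]
purple [ 0.712 -0.212  0.03 ]
tray [ 0.563 -0.307  0.012]
axis [0.523 0.116 0.112]
disc [0.524 0.119 0.042]
knob [0.586 0.232 0.126]
offcut [ 0.333 -0.179  0.006]
spanner [0.535 0.326 0.005]
timber [0.546 0.421 0.12 ]
```

View pics/topc.png

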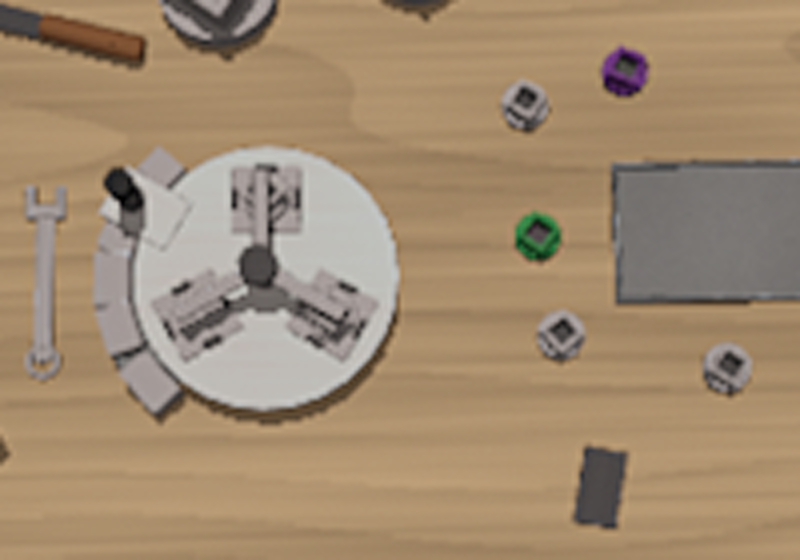

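View pics/scc.png

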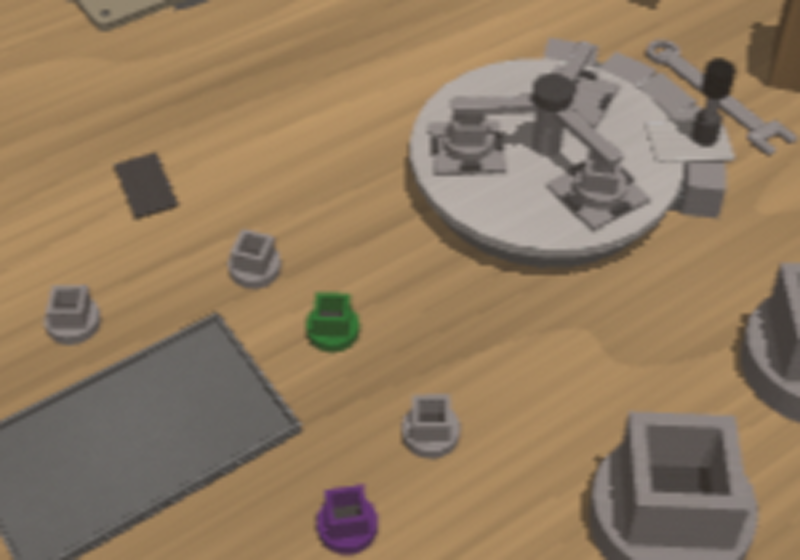

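Three small grey castings fit the roughs: top crop (525,105), (561,335) and (727,368). The two large grey sockets are too big, and the purple (625,70) and green (538,236) ones are decoys. Finished castings appear on two plates, and the third looks empty. I'll move above the knob next.

{"method": "carry_out", "body": {
  "motion": [
    {"xyz": [-0.428,-0.162,-0.05],"angular": [0,0,93]},
    {"xyz": [-0.428,-0.162,-0.05],"angular": [0,0,93]},
    {"xyz": [-0.428,-0.162,-0.05],"angular": [0,0,93]},
    {"xyz": [-0.428,-0.162,-0.05],"angular": [0,0,93]},
    {"xyz": [-0.428,-0.162,-0.05],"angular": [0,0,93]},
    {"xyz": [-0.428,-0.162,-0.05],"angular": [0,0,93]},
    {"xyz": [-0.428,-0.162,-0.05],"angular": [0,0,93]},
    {"xyz": [-0.428,-0.162,-0.05],"angular": [0,0,93]},
    {"xyz": [-0.428,-0.162,-0.05],"angular": [0,0,93]},
    {"xyz": [-0.428,-0.162,-0.05],"angular": [0,0,93]},
    {"xyz": [-0.428,-0.162,-0.05],"angular": [0,0,93]},
    {"xyz": [-0.428,-0.162,-0.05],"angular": [0,0,93]}
  ],
  "hand": 1,
  "grip_force": 40
}}

```text
clock: 1.45
position: [0.5867, 0.231, 0.2811]
ee_rot: [0.861, 0.508, -0.0, 0.0]
ft_force: [-0.6, 0.2, 0.4]
grip_width: 0.998
grasp_force: 0.0
```

Run:
```python
from h import *
st(); c=shot('wrist','w1.png'); print(np.round(c['extrinsics'],3).tolist())
```

```text
t 1.45 p [0.5867 0.231  0.2811] F [-0.6  0.2  0.4] w 0.998 g 0.0
Rtool [[0.483, 0.876, -0.0], [0.876, -0.483, -0.0], [-0.0, -0.0, -1.0]] j [-0.74  0.33  0.39  1.39 -0.12  1.45 -0.86]
[[0.875, 0.462, 0.145, 0.623], [-0.484, 0.836, 0.26, 0.297], [-0.001, -0.298, 0.955, 0.423], [0.0, 0.0, 0.0, 1.0]]
```

View pics/w1.png

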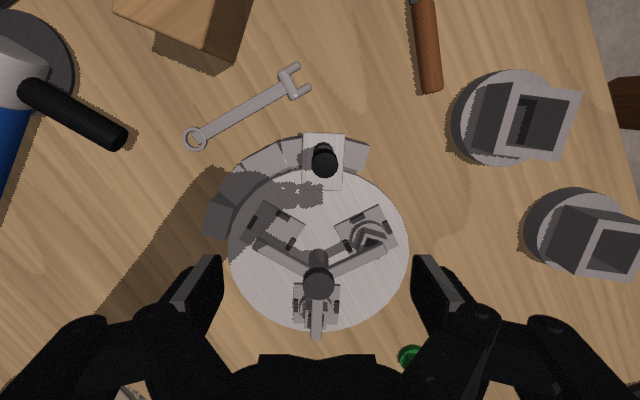

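The third plate (275,227) is empty, so only two finished castings are present, on plates at (368,235) and (318,305). The knob is at (324,158).

```bash
cat >> h.py <<'E'
def circ(P,r=None):
    from scipy.optimize import least_squares
    P=np.asarray(P)[:,:2]; m=P.mean(0)
    s=least_squares(lambda q:np.hypot(*(P-q[:2]).T)-q[2],[m[0],m[1],r or .05],loss='soft_l1',f_scale=.002); return s.x,np.sqrt(np.median(s.fun**2))
def disc(c):
    h=cv2.cvtColor(c['img'],cv2.COLOR_BGR2HSV); m=((h[...,1]<40)&(h[...,2]>150)).astype(np.uint8)
    m=cv2.morphologyEx(m,cv2.MORPH_OPEN,np.ones((3,3))); k=max(cv2.findContours(m,0,1)[0],key=cv2.contourArea)
    k=cv2.convexHull(k)[:,0]; return np.array([ray(c,u,v,.042) for u,v in k])
E
python3 - <<'E'
from h import *
for n in ('wrist','top'):
    c=shot(n)
    P=disc(c); q,e=circ(P,.12); k=np.abs(np.hypot(*(P[:,:2]-q[:2]).T)-q[2])<.004; print(n,circ(P[k],.12),k.sum(),len(k))
    g=cv2.cvtColor(c['img'],cv2.COLOR_BGR2GRAY)
    b=(g<60).astype(np.uint8); pr=proj(c,[.59,.236,.113]).round().astype(int); 
    N,L,S,C=cv2.connectedComponentsWithStats(b)
    for i in range(1,N):
        if np.hypot(*(C[i]-pr))<25 and S[i][4]>20: print(S[i],C[i].round(1))
    for ang in (59,60,61,62): 
        a=np.radians(ang); x=q[:2]+.14*np.array([np.cos(a),np.sin(a)]); print(ang,proj(c,[*x,.126]).round(1),proj(c,[*x,.1]).round(1),x.round(4))
c=shot('wrist'); cv2.imwrite('pics/knob.png',cv2.resize(c['img'][110:210,270:380],None,fx=5,fy=5,interpolation=cv2.INTER_CUBIC))
E
```

```text
wrist (array([0.52711489, 0.1216065 , 0.11860127]), np.float64(0.00017191616304492108)) 24 32
[312 143  27  36 716] [324.4 161.3]
59 [322.  162.3] [321.6 157.4] [0.5982 0.2452]
60 [319.4 162.2] [319.2 157.3] [0.5961 0.2464]
61 [316.8 162.2] [316.8 157.2] [0.594  0.2476]
62 [314.2 162.2] [314.4 157.3] [0.5919 0.2488]
top (array([0.52442829, 0.8625087 , 0.11319142]), np.float64(0.0003206840770655084)) 31 31
59 [ 31.8 186.3] [ 36.2 187.7] [0.5965 0.9825]
60 [ 31.4 186.9] [ 35.8 188.3] [0.5944 0.9838]
61 [ 31.1 187.5] [ 35.4 188.9] [0.5923 0.985 ]
62 [ 30.7 188.1] [ 35.  189.5] [0.5902 0.9861]
```

View pics/knob.png

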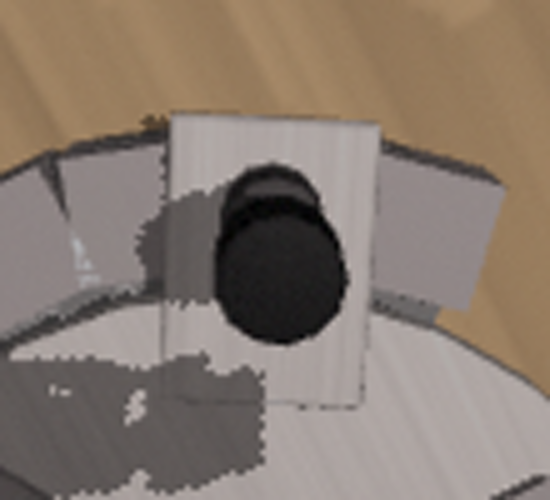

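Run:
```python
from h import *
o,r=st(); c=shot('wrist')
k=ray(c,326.2,165,.126); print(k, r.inv().apply(k-o['position']))
d=k[:2]-[.5271,.1216]; print(np.hypot(*d),np.degrees(np.arctan2(d[1],d[0])))
```

```text
t 1.65 p [0.5861 0.2321 0.2813] F [ 0.3 -0.5  0.1] w 1.0 g 0.0
Rtool [[0.477, 0.879, -0.0], [0.879, -0.477, 0.0], [0.0, -0.0, -1.0]] j [-0.74  0.33  0.39  1.39 -0.12  1.45 -0.86]
[0.60030291 0.24144197 0.126     ] [0.01498423 0.00805755 0.15525165]
0.1404306359063843 58.582218033243144
```

{"method": "carry_out", "body": {
  "motion": [
    {"xyz": [0.015,0.008,0.04],"angular": [0,0,0]},
    {"xyz": [0.015,0.008,0.08],"angular": [0,0,0]},
    {"xyz": [0.015,0.008,0.11],"angular": [0,0,0]},
    {"xyz": [0.015,0.008,0.14],"angular": [0,0,0]},
    {"xyz": [0.015,0.008,0.16],"angular": [0,0,0]},
    {"xyz": [0.015,0.008,0.175],"angular": [0,0,0]},
    {"xyz": [0.015,0.008,0.186],"angular": [0,0,0]},
    {"xyz": [0.015,0.008,0.186],"angular": [0,0,0]},
    {"xyz": [0.015,0.008,0.186],"angular": [0,0,0]}
  ]
}}

```text
clock: 2.6
position: [0.6012, 0.241, 0.0961]
ee_rot: [0.86, 0.51, 0.001, 0.0]
ft_force: [0.3, 0.4, 1.1]
grip_width: 0.999
grasp_force: 0.0
```

{"method": "carry_out", "body": {
  "motion": [
    {"xyz": [0,0,0],"angular": [0,0,0]},
    {"xyz": [0,0,0],"angular": [0,0,0]},
    {"xyz": [0,0,0],"angular": [0,0,0]},
    {"xyz": [0,0,0],"angular": [0,0,0]},
    {"xyz": [0,0,0],"angular": [0,0,0]},
    {"xyz": [0,0,0],"angular": [0,0,0]},
    {"xyz": [0,0,0],"angular": [0,0,0]},
    {"xyz": [0,0,0],"angular": [0,0,0]}
  ],
  "hand": 0,
  "grip_force": 50
}}

```text
clock: 3.4
position: [0.6009, 0.2408, 0.0957]
ee_rot: [0.86, 0.51, 0.0, -0.0]
ft_force: [-1.3, -0.1, 5.8]
grip_width: 0.286
grasp_force: 48.9
```

{"method": "carry_out", "body": {
  "motion": [
    {"xyz": [0,0,-0.005],"angular": [0,0,0]},
    {"xyz": [0,0,-0.01],"angular": [0,0,0]},
    {"xyz": [0,0,-0.014],"angular": [0,0,0]},
    {"xyz": [0,0,-0.017],"angular": [0,0,0]},
    {"xyz": [0,0,-0.017],"angular": [0,0,0]},
    {"xyz": [0,0,-0.017],"angular": [0,0,0]}
  ]
}}

```text
clock: 4.0
position: [0.6005, 0.2409, 0.112]
ee_rot: [0.86, 0.51, -0.0, -0.0]
ft_force: [0.8, 2.0, -6.0]
grip_width: 0.288
grasp_force: 49.4
```

Run:
```python
from h import *
o,r=st(); a=np.array([.5271,.1216,0]); p=o['position'].copy() if hasattr(o['position'],'copy') else np.array(o['position']); p[2]=0;p=np.array(p)
print(np.hypot(*(p-a)[:2]))
for i in range(1,13):
    q=R.from_rotvec([0,0,np.radians(5*i)]).apply(p-a)+a; print(5*i,np.round(r.inv().apply(q-p),4))
```

```text
t 4.0 p [0.6005 0.2409 0.112 ] F [ 0.8  2.  -6. ] w 0.288 g 49.36128079891205
Rtool [[0.48, 0.877, -0.0], [0.877, -0.48, 0.0], [-0.0, -0.0, -1.0]] j [-0.72  0.48  0.36  1.56 -0.18  1.14 -0.83]
0.14010533860203275
5 [ 0.0001 -0.0122  0.    ]
10 [-0.0009 -0.0244  0.    ]
15 [-0.0029 -0.0365  0.    ]
20 [-0.006  -0.0483  0.    ]
25 [-0.0101 -0.0598  0.    ]
30 [-0.0152 -0.0709  0.    ]
35 [-0.0212 -0.0815  0.    ]
40 [-0.0282 -0.0916  0.    ]
45 [-0.036 -0.101  0.   ]
50 [-0.0446 -0.1097  0.    ]
55 [-0.0539 -0.1176  0.    ]
60 [-6.380e-02 -1.247e-01  1.000e-04]
```

{"method": "carry_out", "body": {
  "motion": [
    {"xyz": [0,-0.0122,0],"angular": [0,0,-5]},
    {"xyz": [-0.001,-0.0244,0],"angular": [0,0,-10]},
    {"xyz": [-0.003,-0.0365,0],"angular": [0,0,-15]},
    {"xyz": [-0.006,-0.0483,0],"angular": [0,0,-20]},
    {"xyz": [-0.0101,-0.0598,0],"angular": [0,0,-25]},
    {"xyz": [-0.0152,-0.0709,0],"angular": [0,0,-30]},
    {"xyz": [-0.0212,-0.0815,0],"angular": [0,0,-35]},
    {"xyz": [-0.0282,-0.0916,0],"angular": [0,0,-40]},
    {"xyz": [-0.036,-0.101,0],"angular": [0,0,-45]},
    {"xyz": [-0.0446,-0.1097,0],"angular": [0,0,-50]},
    {"xyz": [-0.0539,-0.1176,0],"angular": [0,0,-55]},
    {"xyz": [-0.0638,-0.1247,0],"angular": [0,0,-60]}
  ]
}}

```text
clock: 5.2
position: [0.4603, 0.2438, 0.1121]
ee_rot: [0.489, 0.872, -0.0, 0.0]
ft_force: [2.5, -0.4, -6.1]
grip_width: 0.288
grasp_force: 49.6
```

{"method": "carry_out", "body": {
  "motion": [
    {"xyz": [0,0,0.003],"angular": [0,0,0]},
    {"xyz": [0,0,0.006],"angular": [0,0,0]},
    {"xyz": [0,0,0.009],"angular": [0,0,0]},
    {"xyz": [0,0,0.012],"angular": [0,0,0]},
    {"xyz": [0,0,0.015],"angular": [0,0,0]},
    {"xyz": [0,0,0.017],"angular": [0,0,0]},
    {"xyz": [0,0,0.017],"angular": [0,0,0]}
  ]
}}

```text
clock: 5.9
position: [0.4612, 0.2444, 0.0957]
ee_rot: [0.491, 0.871, 0.0, 0.0]
ft_force: [-1.6, -4.5, 0.6]
grip_width: 0.288
grasp_force: 50.7
```

Run:
```python
from h import *
o,r=st(); print(np.round(o['torque'],2), r.apply([0,1,0]))
```

```text
t 5.9 p [0.4612 0.2444 0.0957] F [-1.6 -4.5  0.6] w 0.288 g 50.72038114070892
Rtool [[-0.518, 0.855, 0.0], [0.855, 0.518, -0.0], [-0.0, 0.0, -1.0]] j [-0.72  0.23  0.16  1.9  -0.04  1.02  0.01]
[-1.24  0.21 -0.13] [8.55123124e-01 5.18424891e-01 2.75217260e-04]
```

{"method": "carry_out", "body": {
  "motion": [
    {"xyz": [0,0,0],"angular": [0,0,0]},
    {"xyz": [0,0,0],"angular": [0,0,0]},
    {"xyz": [0,0,0],"angular": [0,0,0]},
    {"xyz": [0,0,0],"angular": [0,0,0]},
    {"xyz": [0,0,-0.03],"angular": [0,0,0]},
    {"xyz": [0,0,-0.07],"angular": [0,0,0]},
    {"xyz": [0,0,-0.11],"angular": [0,0,0]},
    {"xyz": [0,0,-0.15],"angular": [0,0,0]},
    {"xyz": [-0.02,0,-0.19],"angular": [0,0,0]},
    {"xyz": [-0.06,0,-0.2],"angular": [0,0,0]},
    {"xyz": [-0.06,0,-0.2],"angular": [0,0,0]},
    {"xyz": [-0.06,0,-0.2],"angular": [0,0,0]}
  ],
  "hand": 1
}}

```text
clock: 7.1
position: [0.4922, 0.1929, 0.2955]
ee_rot: [0.491, 0.871, 0.0, 0.0]
ft_force: [-0.5, 0.8, -0.5]
grip_width: 1.0
grasp_force: 0.0
```

Run:
```python
from h import *
o,r=st(); c=shot('wrist','w2.png'); P=disc(c);q,e=circ(P,.12); k=np.abs(np.hypot(*(P[:,:2]-q[:2]).T)-q[2])<.004; q,e=circ(P[k],.12); print(q,e,k.sum())
```

```text
t 7.1 p [0.4922 0.1929 0.2955] F [-0.5  0.8 -0.5] w 1.0 g 0.0
Rtool [[-0.518, 0.856, 0.0], [0.856, 0.518, 0.001], [0.0, 0.001, -1.0]] j [-0.67  0.08  0.23  1.63 -0.02  1.43  0.1 ]
[0.52627814 0.12142266 0.11849645] 0.00014195278654283841 28
```

View pics/w2.png

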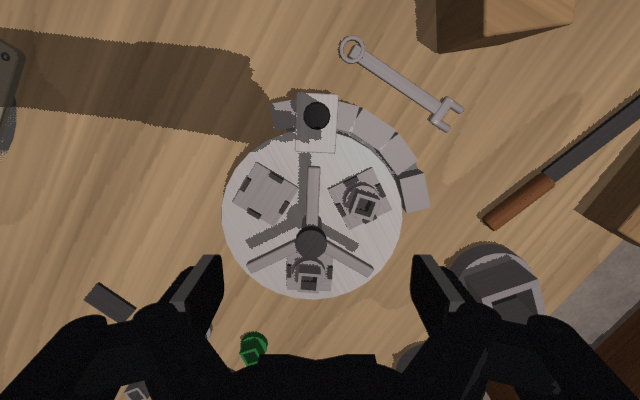

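Run:
```python
from h import *
o,r=st(); c=shot('wrist')
a=np.array([.5265,.1215])
g=cv2.cvtColor(c['img'],cv2.COLOR_BGR2GRAY)
x,y=316,115
N,L,S,C=cv2.connectedComponentsWithStats((g[95:140,295:340]<60).astype(np.uint8))
for i in range(1,N):
    if S[i][4]>50:
        print(S[i]+[295,95,0,0,0])
        u,v=C[i]+[295,95]
        for z in (.126,.138): 
            k=ray(c,u,v,z)[:2]-a; print(z,np.hypot(*k),np.degrees(np.arctan2(k[1],k[0])))
t=[]
for u,v in ((365,203),(309,280)):
    t.append(cv2.resize(c['img'][v-28:v+28,u-28:u+28],None,fx=7,fy=7,interpolation=cv2.INTER_CUBIC))
cv2.imwrite('pics/d.png',np.hstack(t))
```

```text
t 7.15 p [0.4915 0.1939 0.2949] F [-0.7  0.9  0.4] w 1.004 g 0.0
Rtool [[-0.519, 0.855, -0.001], [0.855, 0.519, 0.0], [0.001, -0.0, -1.0]] j [-0.67  0.08  0.22  1.63 -0.02  1.43  0.1 ]
[304 103  27  28 581]
0.126 0.13974020497462336 118.58302410405788
0.138 0.14037555809208127 118.58400377462078
```

View pics/d.png

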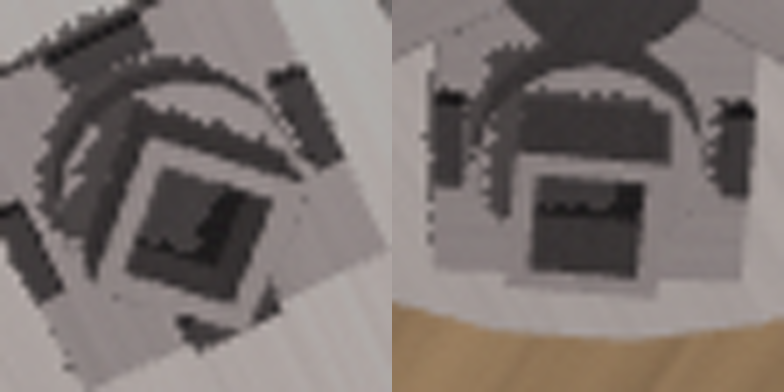

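```bash
cat >> h.py <<'E'
def hole(c,u,v,z,s=30,T=None):
    """dark socket opening near pixel -> centre, side angle (deg, mod 90), side lengths; z = socket top"""
    u,v=int(u),int(v); x0,y0=max(u-s,0),max(v-s,0); k=4
    g=cv2.resize(cv2.cvtColor(c['img'],cv2.COLOR_BGR2GRAY)[y0:v+s,x0:u+s],None,fx=k,fy=k,interpolation=cv2.INTER_CUBIC)
    T=T or 110; m=(g<T).astype(np.uint8); m=cv2.morphologyEx(m,cv2.MORPH_OPEN,np.ones((7,7)))
    N,L,S,C=cv2.connectedComponentsWithStats(m)
    f=[i for i in range(1,N) if S[i][4]>200]
    i=min(f,key=lambda i:np.hypot(*(C[i]-[(u-x0)*k,(v-y0)*k])))
    ct=max(cv2.findContours((L==i).astype(np.uint8),0,1)[0],key=cv2.contourArea)
    P=np.array([ray(c,p[0]/k+x0-.375,p[1]/k+y0-.375,z)[:2]*1000 for p in ct[:,0].astype(float)],np.float32)
    (cx,cy),(w,h),a=cv2.minAreaRect(P); return np.array([cx,cy])/1000,a%90,np.round([w,h],1)
E
python3 - <<'E'
from h import *
o,r=st(); c=shot('wrist')
for u,v in ((365.5,208.3),(309,284.6)):
    for T in (90,105,115): 
        p,a,w=hole(c,u,v,.079,T=T); d=p-[.5265,.1215]; print(p,a,w,'from axis',np.hypot(*d),np.degrees(np.arctan2(d[1],d[0])))
s=shot('scene'); cv2.imwrite('pics/s2.png',cv2.resize(s['img'][130:250,300:460],None,fx=5,fy=5))
for z in (.113,.125): print(proj(s,[.4595,.2445,z]))
E
```

```text
t 7.2 p [0.4912 0.1943 0.2947] F [-0.2  0.3 -0.6] w 0.998 g 0.0
Rtool [[-0.52, 0.854, -0.001], [0.854, 0.52, 0.0], [0.001, -0.001, -1.0]] j [-0.67  0.08  0.22  1.63 -0.02  1.43  0.1 ]
[0.56400177 0.18189323] 13.296740531921387 [20.3 20. ] from axis 0.07108955969850322 58.16138171315721
[0.56395013 0.18186807] 13.303936958312988 [20.7 20.5] from axis 0.07104095111930443 58.186055469970725
[0.5639765  0.18186668] 13.313689231872559 [21.1 20.9] from axis 0.07105367474217113 58.16739769565323
[0.55934137 0.05984029] 26.858251571655273 [19.9 19.9] from axis 0.06986040264865527 -61.95921730966609
[0.55926807 0.05982987] 26.746719360351562 [20.7 20.8] from axis 0.06983516912946044 -62.01631529115534
[0.55925385 0.05981729] 26.367900848388672 [21.4 21.5] from axis 0.06983960863214035 -62.03146107368653
[380.73438945 137.36984327]
[381.22925106 134.01954529]
```

View pics/s2.png

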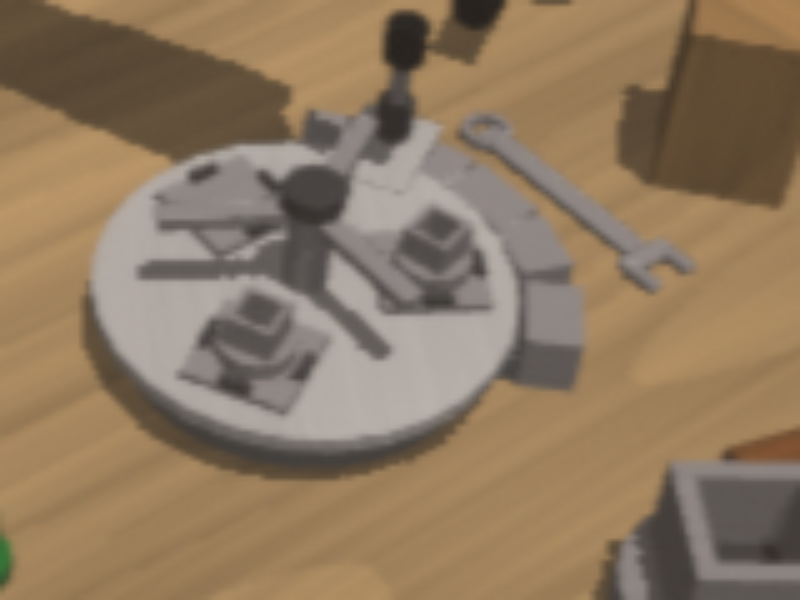

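Knob at (381,138) in the scene view matches the home projection (137.4), so the plunger has dropped home at the loading position. Picking done0 now, with the fingers partly open to clear the arms.

{"method": "carry_out", "body": {
  "motion": [
    {"xyz": [-0.0485,0.0557,0.03],"angular": [0,0,18]},
    {"xyz": [-0.0485,0.0557,0.07],"angular": [0,0,18]},
    {"xyz": [-0.0485,0.0557,0.1],"angular": [0,0,18]},
    {"xyz": [-0.0485,0.0557,0.12],"angular": [0,0,18]},
    {"xyz": [-0.0485,0.0557,0.14],"angular": [0,0,18]},
    {"xyz": [-0.0485,0.0557,0.165],"angular": [0,0,18]},
    {"xyz": [-0.0485,0.0557,0.19],"angular": [0,0,18]},
    {"xyz": [-0.0485,0.0557,0.21],"angular": [0,0,18]},
    {"xyz": [-0.0485,0.0557,0.225],"angular": [0,0,18]},
    {"xyz": [-0.0485,0.0557,0.233],"angular": [0,0,18]},
    {"xyz": [-0.0485,0.0557,0.233],"angular": [0,0,18]},
    {"xyz": [-0.0485,0.0557,0.233],"angular": [0,0,18]}
  ],
  "hand": 0.5
}}

```text
clock: 8.5
position: [0.5651, 0.1813, 0.063]
ee_rot: [0.621, 0.784, 0.0, 0.0]
ft_force: [0.1, -0.5, 0.4]
grip_width: 0.495
grasp_force: 0.0
```

{"method": "carry_out", "body": {
  "motion": [
    {"xyz": [0,0,0],"angular": [0,0,0]},
    {"xyz": [0,0,0],"angular": [0,0,0]},
    {"xyz": [0,0,0],"angular": [0,0,0]},
    {"xyz": [0,0,0],"angular": [0,0,0]},
    {"xyz": [0,0,0],"angular": [0,0,0]},
    {"xyz": [0,0,0],"angular": [0,0,0]}
  ],
  "hand": 0,
  "grip_force": 50
}}

```text
clock: 9.1
position: [0.5655, 0.1813, 0.0636]
ee_rot: [0.621, 0.784, 0.001, 0.0]
ft_force: [-0.1, 0.1, 6.1]
grip_width: 0.315
grasp_force: 50.4
```

{"method": "carry_out", "body": {
  "motion": [
    {"xyz": [0,0,-0.01],"angular": [0,0,0]},
    {"xyz": [0,0,-0.03],"angular": [0,0,0]},
    {"xyz": [0,0,-0.06],"angular": [0,0,0]},
    {"xyz": [0,0,-0.1],"angular": [0,0,0]},
    {"xyz": [0,0,-0.14],"angular": [0,0,0]},
    {"xyz": [0,0,-0.17],"angular": [0,0,0]},
    {"xyz": [0,0,-0.17],"angular": [0,0,0]}
  ]
}}

```text
clock: 9.8
position: [0.5664, 0.1813, 0.2377]
ee_rot: [0.621, 0.784, 0.003, 0.002]
ft_force: [0.4, 0.8, -1.5]
grip_width: 0.316
grasp_force: 49.6
```

Run:
```python
from h import *
o,r=st()
t=shot('top')
g=cv2.cvtColor(t['img'],cv2.COLOR_BGR2HSV)
m=((g[...,1]<40)&(g[...,2]<140)).astype(np.uint8)[160:225,355:445]
k=max(cv2.findContours(m,0,1)[0],key=cv2.contourArea); b=cv2.boundingRect(k); print(b)
x,y,w,h=b; print(ray(t,355+x,160+y,.012),ray(t,355+x+w,160+y+h,.012))
for p in ([.563,-.36,.2],[.563,-.255,.2]): print(np.round(r.inv().apply(np.array(p)-o['position']),4))
for u,v in ((346,160),(355,218),(397,227)): print(hole(t,u,v,.032,s=12,T=90))
```

```text
t 9.8 p [0.5664 0.1813 0.2377] F [ 0.4  0.8 -1.5] w 0.316 g 49.62237596511841
Rtool [[-0.23, 0.973, 0.007], [0.973, 0.229, 0.003], [0.002, 0.007, -1.0]] j [-0.63  0.26  0.29  1.56 -0.08  1.33 -0.1 ]
(13, 15, 61, 36)
[ 0.63326748 -0.19992391  0.012     ] [ 0.49406282 -0.41600561  0.012     ]
[-0.5262 -0.1278  0.0359]
[-0.424  -0.1037  0.0362]
(array([ 0.69181   , -0.11992868]), 88.37191772460938, array([17.4, 16.1]))
(array([ 0.4759379 , -0.14640034]), 88.68399810791016, array([16.2, 16.3]))
(array([ 0.44168466, -0.29565372]), 54.3709716796875, array([17.2, 16.1]))
```

{"method": "carry_out", "body": {
  "motion": [
    {"xyz": [-0.04,-0.01,0],"angular": [0,0,3]},
    {"xyz": [-0.09,-0.022,0],"angular": [0,0,6]},
    {"xyz": [-0.138,-0.033,0],"angular": [0,0,9]},
    {"xyz": [-0.186,-0.045,0],"angular": [0,0,12]},
    {"xyz": [-0.234,-0.057,0],"angular": [0,0,15]},
    {"xyz": [-0.282,-0.069,0],"angular": [0,0,18]},
    {"xyz": [-0.33,-0.08,0],"angular": [0,0,21]},
    {"xyz": [-0.378,-0.092,0],"angular": [0,0,24]},
    {"xyz": [-0.426,-0.104,0],"angular": [0,0,27]},
    {"xyz": [-0.474,-0.115,0],"angular": [0,0,30]},
    {"xyz": [-0.51,-0.124,0.02],"angular": [0,0,30]},
    {"xyz": [-0.526,-0.128,0.04],"angular": [0,0,30]}
  ]
}}

```text
clock: 11.05
position: [0.5585, -0.3648, 0.1905]
ee_rot: [0.804, 0.595, -0.001, -0.0]
ft_force: [0.0, -0.7, -1.2]
grip_width: 0.31
grasp_force: 49.7
```

Run:
```python
from h import *
o,r=st()
for p in ([.563,-.36,.019],): print(np.round(r.inv().apply(np.array(p)-o['position']),4))
```

```text
t 11.05 p [ 0.5585 -0.3648  0.1905] F [ 0.  -0.7 -1.2] w 0.31 g 49.65914726257324
Rtool [[0.292, 0.956, -0.002], [0.956, -0.292, -0.001], [-0.002, -0.002, -1.0]] j [ 0.07  0.5   0.62  1.42 -0.29  1.31  0.41]
[0.0063 0.0031 0.1715]
```

{"method": "carry_out", "body": {
  "motion": [
    {"xyz": [0.003,0,0.035],"angular": [0,0,0]},
    {"xyz": [0.003,0,0.075],"angular": [0,0,0]},
    {"xyz": [0.003,0,0.11],"angular": [0,0,0]},
    {"xyz": [0.003,0,0.135],"angular": [0,0,0]},
    {"xyz": [0.003,0,0.152],"angular": [0,0,0]},
    {"xyz": [0.003,0,0.162],"angular": [0,0,0]},
    {"xyz": [0.003,0,0.169],"angular": [0,0,0]},
    {"xyz": [0.003,0,0.169],"angular": [0,0,0]},
    {"xyz": [0.003,0,0.169],"angular": [0,0,0]}
  ]
}}

```text
clock: 11.95
position: [0.5624, -0.3579, 0.0243]
ee_rot: [0.802, 0.597, 0.0, 0.001]
ft_force: [0.5, 0.8, -2.2]
grip_width: 0.311
grasp_force: 49.6
```

{"method": "carry_out", "body": {
  "motion": [
    {"xyz": [0,0,0],"angular": [0,0,0]},
    {"xyz": [0,0,0],"angular": [0,0,0]},
    {"xyz": [0,0,0],"angular": [0,0,0]},
    {"xyz": [0,0,-0.01],"angular": [0,0,0]},
    {"xyz": [0,0,-0.03],"angular": [0,0,0]},
    {"xyz": [0,0,-0.06],"angular": [0,0,0]},
    {"xyz": [0,0,-0.1],"angular": [0,0,0]},
    {"xyz": [0,0,-0.14],"angular": [0,0,0]},
    {"xyz": [0,0,-0.19],"angular": [0,0,0]},
    {"xyz": [0,0,-0.19],"angular": [0,0,0]}
  ],
  "hand": 0.5
}}

```text
clock: 12.95
position: [0.5639, -0.3598, 0.2219]
ee_rot: [0.803, 0.597, 0.002, 0.005]
ft_force: [0.7, -0.5, 0.1]
grip_width: 0.501
grasp_force: 0.0
```

Run:
```python
from h import *
o,r=st(); c=shot('wrist','w3.png')
p=np.array([.5593,.0598,.20]); print(np.round(r.inv().apply(p-o['position']),4))
print('yaw y',np.degrees(np.arctan2(r.as_matrix()[1,1],r.as_matrix()[0,1])))
```

```text
t 12.95 p [ 0.5639 -0.3598  0.2219] F [ 0.7 -0.5  0.1] w 0.501 g 0.0
Rtool [[0.288, 0.958, 0.01], [0.958, -0.288, -0.005], [-0.002, 0.011, -1.0]] j [ 0.06  0.48  0.63  1.39 -0.28  1.36  0.4 ]
[ 0.4006 -0.1255  0.0196]
yaw y -16.745634147140446
```

View pics/w3.png

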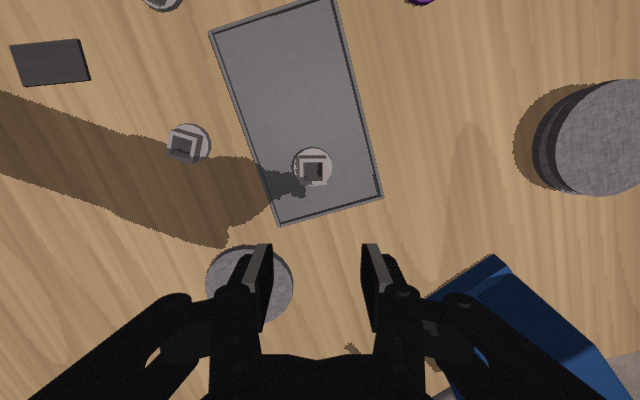

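done0 stands upright in the tray at (313,167). Next is done2.

{"method": "carry_out", "body": {
  "motion": [
    {"xyz": [0.04,-0.0125,0],"angular": [0,0,-5]},
    {"xyz": [0.085,-0.027,0],"angular": [0,0,-10]},
    {"xyz": [0.132,-0.041,0],"angular": [0,0,-15]},
    {"xyz": [0.179,-0.056,0],"angular": [0,0,-20]},
    {"xyz": [0.226,-0.071,0],"angular": [0,0,-25]},
    {"xyz": [0.273,-0.086,0],"angular": [0,0,-30]},
    {"xyz": [0.32,-0.1,0],"angular": [0,0,-35]},
    {"xyz": [0.36,-0.113,0],"angular": [0,0,-40]},
    {"xyz": [0.385,-0.121,0],"angular": [0,0,-43.5]},
    {"xyz": [0.4,-0.1255,0],"angular": [0,0,-43.5]},
    {"xyz": [0.4,-0.1255,0],"angular": [0,0,-43.5]},
    {"xyz": [0.4,-0.1255,0],"angular": [0,0,-43.5]}
  ]
}}

```text
clock: 14.2
position: [0.5569, 0.0595, 0.2131]
ee_rot: [0.526, 0.851, -0.0, 0.0]
ft_force: [-0.1, -1.2, 0.3]
grip_width: 0.498
grasp_force: 0.0
```

Run:
```python
from h import *
o,r=st(); c=shot('wrist')
u,v=proj(c,[.5593,.0598,.079]); print(u,v)
p,a,w=hole(c,u,v,.079,s=40); print(p,a,w)
print(np.round(r.inv().apply(np.array([*p,.062])-o['position']),4),'yaw y',np.degrees(np.arctan2(r.as_matrix()[1,1],r.as_matrix()[0,1])))
```

```text
t 14.2 p [0.5569 0.0595 0.2131] F [-0.1 -1.2  0.3] w 0.498 g 0.0
Rtool [[-0.447, 0.894, -0.0], [0.894, 0.447, -0.001], [-0.001, -0.001, -1.0]] j [-0.48  0.2   0.34  1.68 -0.07  1.27  0.33]
320.37820480020713 188.09514323828347
[0.56815594 0.04400636] 26.568391799926758 [17.1  7.4]
[-0.0188  0.0033  0.1512] yaw y 26.576996975370772
```

Run:
```python
from h import *
o,r=st(); c=shot('wrist')
for T in (60,75,90,100):
  for uv in ((320,188),):
    p,a,w=hole(c,*uv,.079,s=22,T=T); print(T,p,a,w)
cv2.imwrite('pics/d2.png',cv2.resize(c['img'][150:250,270:370],None,fx=5,fy=5,interpolation=cv2.INTER_CUBIC))
```

```text
t 14.25 p [0.5569 0.059  0.2132] F [-0.2  0.6  0. ] w 0.499 g 0.0
Rtool [[-0.447, 0.895, 0.0], [0.895, 0.447, -0.001], [-0.001, -0.0, -1.0]] j [-0.48  0.2   0.34  1.68 -0.07  1.27  0.33]
60 [0.55945886 0.06004555] 26.517242431640625 [19.1 19.4]
75 [0.55387933 0.06274485] 25.48455238342285 [33.6 29.7]
90 [0.55411548 0.06275612] 26.51224136352539 [34. 30.]
100 [0.55411353 0.06275511] 26.512239456176758 [34. 30.]
```

View pics/d2.png

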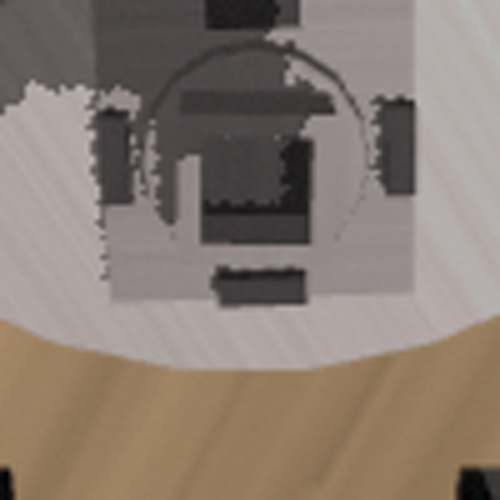

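The socket hole sits at crop (255,190), where the earlier measurement predicted it. Descending to grip it, then carrying it to the tray.

{"method": "carry_out", "body": {
  "motion": [
    {"xyz": [0,0.003,0.03],"angular": [0,0,0]},
    {"xyz": [0,0.003,0.06],"angular": [0,0,0]},
    {"xyz": [0,0.003,0.09],"angular": [0,0,0]},
    {"xyz": [0,0.003,0.115],"angular": [0,0,0]},
    {"xyz": [0,0.003,0.135],"angular": [0,0,0]},
    {"xyz": [0,0.003,0.147],"angular": [0,0,0]},
    {"xyz": [0,0.003,0.151],"angular": [0,0,0]},
    {"xyz": [0,0.003,0.151],"angular": [0,0,0]},
    {"xyz": [0,0.003,0.151],"angular": [0,0,0]}
  ]
}}

```text
clock: 15.2
position: [0.5601, 0.0629, 0.0633]
ee_rot: [0.524, 0.852, 0.001, 0.001]
ft_force: [-0.7, -0.1, 1.0]
grip_width: 0.5
grasp_force: 0.0
```

{"method": "carry_out", "body": {
  "motion": [
    {"xyz": [0,0,0],"angular": [0,0,0]},
    {"xyz": [0,0,0],"angular": [0,0,0]},
    {"xyz": [0,0,0],"angular": [0,0,0]},
    {"xyz": [0,0,0],"angular": [0,0,0]},
    {"xyz": [0,0,0],"angular": [0,0,0]},
    {"xyz": [0,0,-0.01],"angular": [0,0,0]},
    {"xyz": [0,0,-0.03],"angular": [0,0,0]},
    {"xyz": [0,0,-0.06],"angular": [0,0,0]},
    {"xyz": [0,0,-0.1],"angular": [0,0,0]},
    {"xyz": [0,0,-0.13],"angular": [0,0,0]},
    {"xyz": [0,0,-0.15],"angular": [0,0,0]},
    {"xyz": [0,0,-0.15],"angular": [0,0,0]}
  ],
  "hand": 0
}}

```text
clock: 16.4
position: [0.5607, 0.0631, 0.2158]
ee_rot: [0.524, 0.852, 0.002, 0.002]
ft_force: [-0.1, 0.7, -1.8]
grip_width: 0.318
grasp_force: 49.6
```

Run:
```python
from h import *
o,r=st()
for p in ([.563,-.255,.19],): print(np.round(r.inv().apply(np.array(p)-o['position']),4))
```

```text
t 16.4 p [0.5607 0.0631 0.2158] F [-0.1  0.7 -1.8] w 0.318 g 49.565579295158386
Rtool [[-0.451, 0.893, 0.005], [0.893, 0.451, 0.002], [-0.001, 0.005, -1.0]] j [-0.49  0.2   0.34  1.67 -0.07  1.28  0.33]
[-0.2851 -0.1414  0.0254]
```

{"method": "carry_out", "body": {
  "motion": [
    {"xyz": [-0.035,-0.017,0],"angular": [0,0,5]},
    {"xyz": [-0.075,-0.037,0],"angular": [0,0,10]},
    {"xyz": [-0.117,-0.058,0],"angular": [0,0,15]},
    {"xyz": [-0.16,-0.079,0],"angular": [0,0,20]},
    {"xyz": [-0.203,-0.1,0],"angular": [0,0,25]},
    {"xyz": [-0.24,-0.119,0.01],"angular": [0,0,30]},
    {"xyz": [-0.27,-0.134,0.02],"angular": [0,0,35]},
    {"xyz": [-0.285,-0.141,0.03],"angular": [0,0,40]},
    {"xyz": [-0.285,-0.141,0.05],"angular": [0,0,40]},
    {"xyz": [-0.285,-0.141,0.06],"angular": [0,0,40]}
  ]
}}

```text
clock: 17.4
position: [0.5605, -0.255, 0.1496]
ee_rot: [0.784, 0.621, -0.001, -0.001]
ft_force: [0.3, 0.3, -1.7]
grip_width: 0.309
grasp_force: 49.5
```

Run:
```python
from h import *
o,r=st()
for p in ([.563,-.255,.0215],): print(np.round(r.inv().apply(np.array(p)-o['position']),4))
```

```text
t 17.4 p [ 0.5605 -0.255   0.1496] F [ 0.3  0.3 -1.7] w 0.309 g 49.52001929283142
Rtool [[0.23, 0.973, -0.004], [0.973, -0.23, 0.001], [0.0, -0.004, -1.0]] j [-0.11  0.41  0.59  1.62 -0.24  1.19  0.3 ]
[0.0005 0.0029 0.1281]
```

{"method": "carry_out", "body": {
  "motion": [
    {"xyz": [0,0,0.03],"angular": [0,0,0]},
    {"xyz": [0,0,0.06],"angular": [0,0,0]},
    {"xyz": [0,0,0.085],"angular": [0,0,0]},
    {"xyz": [0,0,0.105],"angular": [0,0,0]},
    {"xyz": [0,0,0.118],"angular": [0,0,0]},
    {"xyz": [0,0,0.128],"angular": [0,0,0]},
    {"xyz": [0,0,0.129],"angular": [0,0,0]},
    {"xyz": [0,0,0.129],"angular": [0,0,0]},
    {"xyz": [0,0,0.129],"angular": [0,0,0]}
  ]
}}

```text
clock: 18.3
position: [0.5625, -0.2552, 0.0243]
ee_rot: [0.784, 0.621, 0.0, 0.001]
ft_force: [0.6, 0.1, -1.4]
grip_width: 0.315
grasp_force: 49.6
```

{"method": "carry_out", "body": {
  "motion": [
    {"xyz": [0,0,0],"angular": [0,0,0]},
    {"xyz": [0,0,0],"angular": [0,0,0]},
    {"xyz": [0,0,0],"angular": [0,0,0]},
    {"xyz": [0,0,-0.01],"angular": [0,0,0]},
    {"xyz": [0,0,-0.03],"angular": [0,0,0]},
    {"xyz": [0,0,-0.06],"angular": [0,0,0]},
    {"xyz": [0,0,-0.1],"angular": [0,0,0]},
    {"xyz": [0,0,-0.14],"angular": [0,0,0]},
    {"xyz": [0,0,-0.17],"angular": [0,0,0]},
    {"xyz": [0,0,-0.17],"angular": [0,0,0]}
  ],
  "hand": 0.5
}}

```text
clock: 19.3
position: [0.5637, -0.2563, 0.1989]
ee_rot: [0.784, 0.621, 0.002, 0.003]
ft_force: [0.5, -0.8, -1.0]
grip_width: 0.5
grasp_force: 0.0
```

Run:
```python
from h import *
o,r=st(); c=shot('wrist','w4.png')
print('yaw y',np.degrees(np.arctan2(r.as_matrix()[1,1],r.as_matrix()[0,1])))
for p in ([.4417,-.2957],[.4759,-.1464],[.6918,-.1199]):
    uv=proj(c,[*p,.032]); print(uv)
    if 20<uv[0]<620 and 20<uv[1]<380:
        for T in (60,80,100):
            try: q,a,w=hole(c,*uv,.032,s=28,T=T); print(q,a,w,np.round(r.inv().apply(np.array([*q,.2])-o['position']),4))
            except ValueError: print('none')
```

```text
t 19.3 p [ 0.5637 -0.2563  0.1989] F [ 0.5 -0.8 -1. ] w 0.5 g 0.0
Rtool [[0.229, 0.973, 0.008], [0.973, -0.229, -0.002], [-0.0, 0.008, -1.0]] j [-0.12  0.37  0.61  1.56 -0.22  1.27  0.29]
yaw y -13.2426096507326
[211.73155533 239.64586085]
[ 0.4411796  -0.29001599] 70.8711166381836 [12.9 21.5] [-0.0609 -0.1116 -0.0019]
[ 0.44866833 -0.28866769] 76.56855773925781 [47.6 50. ] [-0.0579 -0.1046 -0.0019]
[ 0.44323727 -0.28642978] 72.57311248779297 [50.  58.2] [-0.057  -0.1104 -0.0019]
[194.18021617  84.89271812]
none
[ 0.47232986 -0.14490167] 39.17306137084961 [19.5 19.5] [ 0.0875 -0.1145 -0.002 ]
[ 0.47229776 -0.14498326] 39.065643310546875 [20.1 19.9] [ 0.0874 -0.1145 -0.002 ]
[427.26582843 -10.06688581]
```

View pics/w4.png

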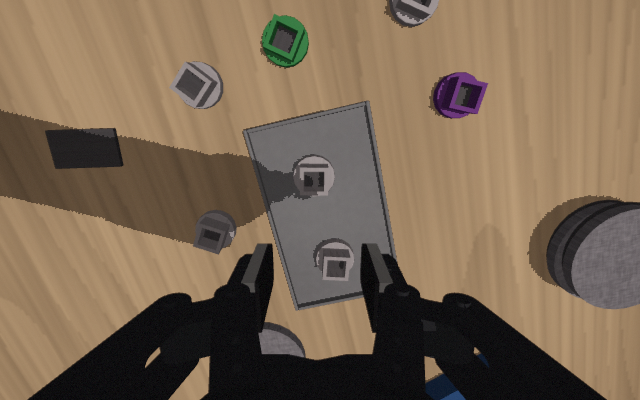

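Both finished castings stand in the tray, at (315,177) and (336,263). Going to rough A at pixel (192,84), the grey one, not the green at (285,40).

{"method": "carry_out", "body": {
  "motion": [
    {"xyz": [0.015,-0.02,0],"angular": [0,0,-7]},
    {"xyz": [0.035,-0.045,0],"angular": [0,0,-15]},
    {"xyz": [0.055,-0.07,0],"angular": [0,0,-23]},
    {"xyz": [0.07,-0.09,0],"angular": [0,0,-31]},
    {"xyz": [0.08,-0.105,0],"angular": [0,0,-39]},
    {"xyz": [0.0875,-0.1145,0],"angular": [0,0,-47]},
    {"xyz": [0.0875,-0.1145,0],"angular": [0,0,-52]},
    {"xyz": [0.0875,-0.1145,0],"angular": [0,0,-52]},
    {"xyz": [0.0875,-0.1145,0],"angular": [0,0,-52]},
    {"xyz": [0.0875,-0.1145,0],"angular": [0,0,-52]}
  ]
}}

```text
clock: 20.35
position: [0.4703, -0.1438, 0.193]
ee_rot: [0.433, 0.901, -0.0, -0.0]
ft_force: [0.5, -0.1, 0.2]
grip_width: 0.499
grasp_force: 0.0
```

```bash
cat >> h.py <<'E'
def find(p,z,Ts=(60,80,100),s=28,tz=None):
    o,r=st(); c=shot('wrist'); uv=proj(c,[*p,z]); print('uv',uv,'yaw y',np.degrees(np.arctan2(r.as_matrix()[1,1],r.as_matrix()[0,1])))
    for T in Ts:
        try: q,a,w=hole(c,*uv,z,s=s,T=T); print(T,q.round(4),round(a,1),w,np.round(r.inv().apply(np.array([*q,tz or z-.017])-o['position']),4))
        except ValueError: print('none')
    return c
E
python3 -c "
from h import *
find([.4723,-.1449],.032)"
```

```text
t 20.35 p [ 0.4703 -0.1438  0.193 ] F [ 0.5 -0.1  0.2] w 0.499 g 0.0
Rtool [[-0.624, 0.781, -0.001], [0.781, 0.624, -0.0], [0.0, -0.001, -1.0]] j [-0.25  0.05  0.47  1.88 -0.03  1.22  0.91]
uv [318.48554418 182.36824255] yaw y 38.634167955628634
60 [ 0.4709 -0.1435] 38.6 [18.3 15. ] [-0.0002  0.0008  0.178 ]
80 [ 0.4718 -0.1449] 39.2 [19.1 19.1] [-0.0018  0.0006  0.178 ]
100 [ 0.4719 -0.145 ] 39.2 [19.6 19.9] [-0.0019  0.0006  0.178 ]
```

{"method": "carry_out", "body": {
  "motion": [
    {"xyz": [-0.002,0.0005,0.035],"angular": [0,0,0]},
    {"xyz": [-0.002,0.0005,0.075],"angular": [0,0,0]},
    {"xyz": [-0.002,0.0005,0.11],"angular": [0,0,0]},
    {"xyz": [-0.002,0.0005,0.14],"angular": [0,0,0]},
    {"xyz": [-0.002,0.0005,0.16],"angular": [0,0,0]},
    {"xyz": [-0.002,0.0005,0.172],"angular": [0,0,0]},
    {"xyz": [-0.002,0.0005,0.178],"angular": [0,0,0]},
    {"xyz": [-0.002,0.0005,0.178],"angular": [0,0,0]},
    {"xyz": [-0.002,0.0005,0.178],"angular": [0,0,0]},
    {"xyz": [-0.002,0.0005,0.178],"angular": [0,0,0]}
  ]
}}

```text
clock: 21.4
position: [0.4728, -0.1449, 0.0162]
ee_rot: [0.432, 0.902, 0.0, 0.001]
ft_force: [0.2, -0.7, 0.9]
grip_width: 0.504
grasp_force: 0.0
```

{"method": "carry_out", "body": {
  "motion": [
    {"xyz": [0,0,0],"angular": [0,0,0]},
    {"xyz": [0,0,0],"angular": [0,0,0]},
    {"xyz": [0,0,0],"angular": [0,0,0]},
    {"xyz": [0,0,0],"angular": [0,0,0]},
    {"xyz": [0,0,0],"angular": [0,0,0]},
    {"xyz": [0,0,0],"angular": [0,0,0]}
  ],
  "hand": 0
}}

```text
clock: 22.0
position: [0.4727, -0.1448, 0.0162]
ee_rot: [0.432, 0.902, 0.0, 0.001]
ft_force: [-0.9, 0.1, 6.0]
grip_width: 0.31
grasp_force: 49.6
```

{"method": "carry_out", "body": {
  "motion": [
    {"xyz": [0,0,-0.01],"angular": [0,0,0]},
    {"xyz": [0,0,-0.03],"angular": [0,0,0]},
    {"xyz": [0,0,-0.06],"angular": [0,0,0]},
    {"xyz": [0,0,-0.1],"angular": [0,0,0]},
    {"xyz": [0,0,-0.14],"angular": [0,0,0]},
    {"xyz": [0,0,-0.18],"angular": [0,0,0]},
    {"xyz": [0,0,-0.18],"angular": [0,0,0]},
    {"xyz": [0,0,-0.18],"angular": [0,0,0]}
  ]
}}

```text
clock: 22.8
position: [0.4722, -0.1448, 0.1961]
ee_rot: [0.432, 0.902, 0.001, 0.001]
ft_force: [-0.5, 0.3, -2.2]
grip_width: 0.316
grasp_force: 49.9
```

```bash
python3 -c "
from h import *
o,r=st()
print(np.round(r.inv().apply(np.array([.560,.060,.18])-o['position']),4))"
```

```text
t 22.8 p [ 0.4722 -0.1448  0.1961] F [-0.5  0.3 -2.2] w 0.316 g 49.89585041999817
Rtool [[-0.626, 0.78, 0.002], [0.78, 0.626, 0.0], [-0.001, 0.002, -1.0]] j [-0.26  0.05  0.48  1.87 -0.03  1.22  0.91]
[0.1047 0.1967 0.0164]
```

{"method": "carry_out", "body": {
  "motion": [
    {"xyz": [0.015,0.028,0],"angular": [0,0,1]},
    {"xyz": [0.035,0.066,0],"angular": [0,0,3]},
    {"xyz": [0.055,0.104,0],"angular": [0,0,5]},
    {"xyz": [0.075,0.142,0],"angular": [0,0,7]},
    {"xyz": [0.092,0.174,0],"angular": [0,0,9]},
    {"xyz": [0.1,0.19,0],"angular": [0,0,10]},
    {"xyz": [0.1047,0.1967,0.01],"angular": [0,0,10]},
    {"xyz": [0.1047,0.1967,0.02],"angular": [0,0,10]},
    {"xyz": [0.1047,0.1967,0.03],"angular": [0,0,10]},
    {"xyz": [0.1047,0.1967,0.03],"angular": [0,0,10]},
    {"xyz": [0.1047,0.1967,0.03],"angular": [0,0,10]},
    {"xyz": [0.1047,0.1967,0.03],"angular": [0,0,10]}
  ]
}}

```text
clock: 24.0
position: [0.56, 0.0594, 0.1658]
ee_rot: [0.51, 0.86, 0.0, 0.0]
ft_force: [0.2, 0.5, -1.5]
grip_width: 0.312
grasp_force: 49.8
```

```bash
python3 -c "
from h import *
o,r=st()
print(np.round(r.inv().apply(np.array([.560,.060,.065])-o['position']),4))
c=shot('wrist'); P=disc(c);q,e=circ(P,.12); k=np.abs(np.hypot(*(P[:,:2]-q[:2]).T)-q[2])<.003; print(circ(P[k],.12),k.sum(),len(k))
"
```

```text
t 24.0 p [0.56   0.0594 0.1658] F [ 0.2  0.5 -1.5] w 0.312 g 49.83839750289917
Rtool [[-0.481, 0.877, 0.001], [0.877, 0.481, 0.0], [-0.0, 0.001, -1.0]] j [-0.47  0.24  0.33  1.73 -0.09  1.18  0.38]
[0.0006 0.0003 0.1008]
(array([0.52927764, 0.12148774, 0.11646837]), np.float64(0.00020101321390127803)) 6 31
```

{"method": "carry_out", "body": {
  "motion": [
    {"xyz": [0.0006,0.0003,0.02],"angular": [0,0,0]},
    {"xyz": [0.0006,0.0003,0.04],"angular": [0,0,0]},
    {"xyz": [0.0006,0.0003,0.06],"angular": [0,0,0]},
    {"xyz": [0.0006,0.0003,0.075],"angular": [0,0,0]},
    {"xyz": [0.0006,0.0003,0.087],"angular": [0,0,0]},
    {"xyz": [0.0006,0.0003,0.095],"angular": [0,0,0]},
    {"xyz": [0.0006,0.0003,0.1],"angular": [0,0,0]},
    {"xyz": [0.0006,0.0003,0.102],"angular": [0,0,0]},
    {"xyz": [0.0006,0.0003,0.102],"angular": [0,0,0]},
    {"xyz": [0.0006,0.0003,0.102],"angular": [0,0,0]}
  ]
}}

```text
clock: 25.05
position: [0.5602, 0.0607, 0.0638]
ee_rot: [0.509, 0.861, 0.0, 0.0]
ft_force: [-0.0, 1.0, -2.6]
grip_width: 0.313
grasp_force: 49.8
```

{"method": "carry_out", "body": {
  "motion": [
    {"xyz": [0,0,0],"angular": [0,0,0]},
    {"xyz": [0,0,0],"angular": [0,0,0]},
    {"xyz": [0,0,0],"angular": [0,0,0]},
    {"xyz": [0,0,-0.01],"angular": [0,0,0]},
    {"xyz": [0,0,-0.03],"angular": [0,0,0]},
    {"xyz": [0,0,-0.06],"angular": [0,0,0]},
    {"xyz": [0,0,-0.1],"angular": [0,0,0]},
    {"xyz": [0,0,-0.135],"angular": [0,0,0]},
    {"xyz": [0,0,-0.15],"angular": [0,0,0]},
    {"xyz": [0,0,-0.15],"angular": [0,0,0]}
  ],
  "hand": 0.5
}}

```text
clock: 26.05
position: [0.5612, 0.0608, 0.2168]
ee_rot: [0.509, 0.861, 0.002, 0.002]
ft_force: [0.5, -0.2, 0.1]
grip_width: 0.502
grasp_force: 0.0
```

```bash
python3 -c "
from h import *
c=find([.560,.060],.079,Ts=(50,60,70),s=22)
o,r=st(); t=shot('top')
for uv in ((397,227),(346,160)): print(hole(t,*uv,.032,s=12,T=90))
for p in ([.4417,-.292],[.69,-.12]): print(np.round(r.inv().apply(np.array([*p,.2])-o['position']),4))
"
```

```text
t 26.05 p [0.5612 0.0608 0.2168] F [ 0.5 -0.2  0.1] w 0.502 g 0.0
Rtool [[-0.481, 0.877, 0.005], [0.877, 0.481, 0.002], [-0.001, 0.005, -1.0]] j [-0.48  0.2   0.34  1.67 -0.07  1.28  0.37]
uv [315.32151436 186.27682688] yaw y 28.775253241801057
50 [0.5594 0.063 ] 29.2 [15.9 14.2] [ 0.003  -0.0013  0.1548]
60 [0.559  0.0607] 28.7 [18.8 18.4] [ 0.0011 -0.0027  0.1548]
70 [0.5585 0.0605] 29.5 [20.3 19.6] [ 0.0012 -0.0033  0.1547]
t 26.1 p [0.5603 0.0607 0.2147] F [-0.5  1.1 -0.4] w 0.504 g 0.0
Rtool [[-0.481, 0.876, 0.002], [0.876, 0.481, 0.001], [-0.0, 0.003, -1.0]] j [-0.48  0.2   0.34  1.67 -0.07  1.28  0.37]
(array([ 0.44168466, -0.29565372]), 54.3709716796875, array([17.2, 16.1]))
(array([ 0.69181   , -0.11992868]), 88.37191772460938, array([17.4, 16.1]))
[-0.252  -0.2738  0.0141]
[-0.2208  0.0266  0.0149]
```

{"method": "carry_out", "body": {
  "motion": [
    {"xyz": [-0.03,0.004,0],"angular": [0,0,5]},
    {"xyz": [-0.07,0.008,0],"angular": [0,0,10]},
    {"xyz": [-0.11,0.013,0],"angular": [0,0,15]},
    {"xyz": [-0.15,0.018,0],"angular": [0,0,20]},
    {"xyz": [-0.185,0.022,0],"angular": [0,0,25]},
    {"xyz": [-0.21,0.025,0],"angular": [0,0,30]},
    {"xyz": [-0.22,0.0266,0.01],"angular": [0,0,30]},
    {"xyz": [-0.22,0.0266,0.015],"angular": [0,0,30]},
    {"xyz": [-0.22,0.0266,0.015],"angular": [0,0,30]},
    {"xyz": [-0.22,0.0266,0.015],"angular": [0,0,30]}
  ]
}}

```text
clock: 27.15
position: [0.6886, -0.1175, 0.198]
ee_rot: [0.714, 0.701, 0.0, -0.001]
ft_force: [-0.5, -0.4, 0.9]
grip_width: 0.499
grasp_force: 0.0
```

```bash
python3 -c "
from h import *
find([.69,-.12],.032,Ts=(50,60,70,80,100))
"
```

```text
t 27.15 p [ 0.6886 -0.1175  0.198 ] F [-0.5 -0.4  0.9] w 0.499 g 0.0
Rtool [[0.018, 1.0, -0.001], [1.0, -0.018, 0.001], [0.001, -0.001, -1.0]] j [-0.22  0.55  0.49  1.3  -0.25  1.35  0.25]
uv [319.31133376 180.92513129] yaw y -1.0480035418969598
50 [ 0.6931 -0.1197] 54.8 [15.2  4.9] [-0.0024  0.0046  0.183 ]
60 [ 0.6933 -0.1202] 54.5 [15.9  6.5] [-0.0029  0.0049  0.183 ]
70 [ 0.6923 -0.121 ] 55.6 [18.8  9.8] [-0.0036  0.0038  0.183 ]
80 [ 0.6792 -0.1151] 66.5 [25.6 41.5] [ 0.0019 -0.0093  0.183 ]
100 [ 0.6792 -0.1128] 53.0 [35.8 42.2] [ 0.0042 -0.0094  0.183 ]
```

{"method": "carry_out", "body": {
  "motion": [
    {"xyz": [-0.04,0,0],"angular": [0,0,0]},
    {"xyz": [-0.08,0,0],"angular": [0,0,0]},
    {"xyz": [-0.08,0,0],"angular": [0,0,0]},
    {"xyz": [-0.08,0,0],"angular": [0,0,0]}
  ]
}}

```text
clock: 27.6
position: [0.6871, -0.1999, 0.1989]
ee_rot: [0.715, 0.699, 0.0, 0.0]
ft_force: [0.0, 1.3, -0.3]
grip_width: 0.501
grasp_force: 0.0
```

```bash
python3 -c "
from h import *
c=find([.692,-.12],.032,Ts=(50,60,70,80,100))
u,v=map(int,proj(c,[.692,-.12,.032])); cv2.imwrite('pics/C.png',cv2.resize(c['img'][v-45:v+45,u-45:u+45],None,fx=5,fy=5,interpolation=cv2.INTER_CUBIC))
"
```

```text
t 27.6 p [ 0.6871 -0.1999  0.1989] F [ 0.   1.3 -0.3] w 0.501 g 0.0
Rtool [[0.022, 1.0, 0.001], [1.0, -0.022, 0.0], [0.0, 0.001, -1.0]] j [-0.1   0.59  0.5   1.25 -0.28  1.37  0.36]
uv [321.06264902  93.05164126] yaw y -1.2743765221910652
50 [ 0.7142 -0.1213] 39.5 [3.9 8.3] [0.0791 0.0253 0.1839]
60 [ 0.7138 -0.1208] 40.9 [4.3 9.9] [0.0796 0.0248 0.1839]
70 [ 0.7137 -0.1209] 39.5 [ 4.9 10.3] [0.0795 0.0247 0.1839]
80 [ 0.6901 -0.1269] 88.0 [16.8  5.4] [0.073  0.0012 0.1839]
100 [ 0.6953 -0.1253] 73.1 [37.2 15.2] [0.0747 0.0064 0.1839]
```

View pics/C.png

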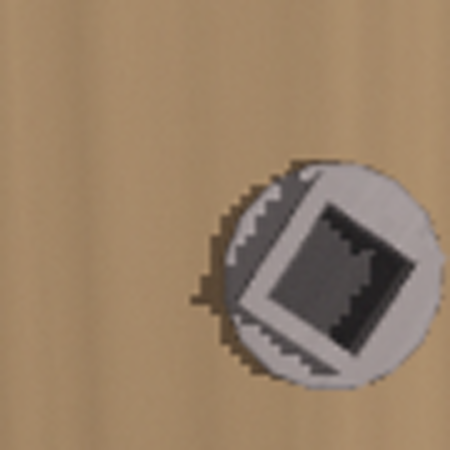

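The rough casting has moved a little: its hole is now at crop (340,280), full-image (344,104). Re-measuring there.

```bash
python3 -c "
from h import *
o,r=st(); c=shot('wrist')
for T in (85,95,105,115):
    q,a,w=hole(c,344,104,.032,s=25,T=T); print(T,q.round(4),a,w,np.round(r.inv().apply(np.array([*q,.2])-o['position']),4))
"
```

```text
t 27.65 p [ 0.6875 -0.1982  0.1988] F [-0.1  0.5 -0.6] w 0.501 g 0.0
Rtool [[0.02, 1.0, 0.001], [1.0, -0.02, 0.001], [0.001, 0.001, -1.0]] j [-0.1   0.59  0.5   1.25 -0.28  1.37  0.36]
85 [ 0.7129 -0.1297] 55.5009880065918 [19.6 19.6] [ 0.069   0.024  -0.0012]
95 [ 0.7129 -0.1298] 55.50727462768555 [19.8 19.9] [ 0.069   0.024  -0.0012]
105 [ 0.713  -0.1297] 55.511348724365234 [20.  20.1] [ 0.069   0.024  -0.0012]
115 [ 0.713  -0.1297] 55.519439697265625 [20.2 20.3] [ 0.069   0.024  -0.0012]
```

{"method": "carry_out", "body": {
  "motion": [
    {"xyz": [0.04,0.014,0],"angular": [0,0,8]},
    {"xyz": [0.069,0.024,0],"angular": [0,0,16]},
    {"xyz": [0.069,0.024,0.02],"angular": [0,0,24]},
    {"xyz": [0.069,0.024,0.05],"angular": [0,0,32]},
    {"xyz": [0.069,0.024,0.08],"angular": [0,0,33.3]},
    {"xyz": [0.069,0.024,0.11],"angular": [0,0,33.3]},
    {"xyz": [0.069,0.024,0.135],"angular": [0,0,33.3]},
    {"xyz": [0.069,0.024,0.145],"angular": [0,0,33.3]},
    {"xyz": [0.069,0.024,0.145],"angular": [0,0,33.3]},
    {"xyz": [0.069,0.024,0.145],"angular": [0,0,33.3]}
  ]
}}

```text
clock: 28.7
position: [0.7136, -0.1303, 0.0548]
ee_rot: [0.885, 0.466, 0.001, 0.0]
ft_force: [-0.7, -0.2, 1.4]
grip_width: 0.495
grasp_force: 0.0
```

```bash
python3 -c "
from h import *
o,r=st(); print(np.round(r.inv().apply(np.array([.713,-.1297,.0155])-o['position']),4))
print('yaw y',np.degrees(np.arctan2(r.as_matrix()[1,1],r.as_matrix()[0,1])))
c=shot('wrist'); u,v=proj(c,[.713,-.1297,.032]); print(u,v)
for T in (50,60,70,85): print(hole(c,u,v,.032,s=35,T=T))
"
```

```text
t 28.7 p [ 0.7136 -0.1303  0.0548] F [-0.7 -0.2  1.4] w 0.495 g 0.0
Rtool [[0.566, 0.824, 0.002], [0.824, -0.566, 0.0], [0.001, 0.001, -1.0]] j [-0.24  0.74  0.55  1.36 -0.4   1.15 -0.24]
[ 0.0001 -0.0009  0.0393]
yaw y -34.464365486690134
316.5324656684418 238.3961454465328
(array([ 0.71559015, -0.12636935]), 56.401275634765625, array([11. , 18.8]))
(array([ 0.71322968, -0.12946599]), 56.04133224487305, array([19.1, 19.9]))
(array([ 0.71303967, -0.12972273]), 55.47004318237305, array([19.8, 20.7]))
(array([ 0.71233868, -0.12948799]), 55.467369079589844, array([42.5, 40.3]))
```

Position confirmed within 1 mm. Descending, gripping and lifting.

{"method": "carry_out", "body": {
  "motion": [
    {"xyz": [0,-0.001,0.015],"angular": [0,0,0]},
    {"xyz": [0,-0.001,0.03],"angular": [0,0,0]},
    {"xyz": [0,-0.001,0.038],"angular": [0,0,0]},
    {"xyz": [0,-0.001,0.039],"angular": [0,0,0]},
    {"xyz": [0,-0.001,0.039],"angular": [0,0,0]},
    {"xyz": [0,-0.001,0.039],"angular": [0,0,0]}
  ]
}}

```text
clock: 29.35
position: [0.7123, -0.1305, 0.0148]
ee_rot: [0.885, 0.465, 0.0, 0.0]
ft_force: [-0.5, 0.0, -0.4]
grip_width: 0.5
grasp_force: 0.0
```

{"method": "carry_out", "body": {
  "motion": [
    {"xyz": [0,0,0],"angular": [0,0,0]},
    {"xyz": [0,0,0],"angular": [0,0,0]},
    {"xyz": [0,0,0],"angular": [0,0,0]},
    {"xyz": [0,0,0],"angular": [0,0,0]},
    {"xyz": [0,0,0],"angular": [0,0,0]},
    {"xyz": [0,0,0],"angular": [0,0,0]}
  ],
  "hand": 0
}}

```text
clock: 29.95
position: [0.7125, -0.1305, 0.0151]
ee_rot: [0.885, 0.465, 0.001, 0.0]
ft_force: [-0.8, -0.3, 5.8]
grip_width: 0.311
grasp_force: 50.2
```

{"method": "carry_out", "body": {
  "motion": [
    {"xyz": [0,0,-0.01],"angular": [0,0,0]},
    {"xyz": [0,0,-0.03],"angular": [0,0,0]},
    {"xyz": [0,0,-0.06],"angular": [0,0,0]},
    {"xyz": [0,0,-0.1],"angular": [0,0,0]},
    {"xyz": [0,0,-0.14],"angular": [0,0,0]},
    {"xyz": [0,0,-0.18],"angular": [0,0,0]},
    {"xyz": [0,0,-0.18],"angular": [0,0,0]},
    {"xyz": [0,0,-0.18],"angular": [0,0,0]}
  ]
}}

```text
clock: 30.75
position: [0.7121, -0.1303, 0.1951]
ee_rot: [0.885, 0.465, 0.001, 0.0]
ft_force: [-0.9, 0.1, -3.3]
grip_width: 0.313
grasp_force: 49.6
```

```bash
python3 -c "
from h import *
o,r=st()
print(np.round(r.inv().apply(np.array([.563,.1812,.18])-o['position']),4))"
```

```text
t 30.75 p [ 0.7121 -0.1303  0.1951] F [-0.9  0.1 -3.3] w 0.313 g 49.603198170661926
Rtool [[0.567, 0.824, 0.001], [0.824, -0.567, 0.0], [0.001, 0.001, -1.0]] j [-0.25  0.63  0.6   1.23 -0.35  1.38 -0.28]
[ 0.1722 -0.2993  0.015 ]
```

{"method": "carry_out", "body": {
  "motion": [
    {"xyz": [0.02,-0.035,0],"angular": [0,0,0]},
    {"xyz": [0.044,-0.076,0],"angular": [0,0,0]},
    {"xyz": [0.068,-0.118,0],"angular": [0,0,-1]},
    {"xyz": [0.092,-0.16,0],"angular": [0,0,-2]},
    {"xyz": [0.116,-0.202,0],"angular": [0,0,-3]},
    {"xyz": [0.14,-0.244,0],"angular": [0,0,-3]},
    {"xyz": [0.16,-0.28,0],"angular": [0,0,-3]},
    {"xyz": [0.171,-0.2993,0.01],"angular": [0,0,-3]},
    {"xyz": [0.171,-0.2993,0.03],"angular": [0,0,-3]},
    {"xyz": [0.171,-0.2993,0.03],"angular": [0,0,-3]},
    {"xyz": [0.171,-0.2993,0.03],"angular": [0,0,-3]},
    {"xyz": [0.171,-0.2993,0.03],"angular": [0,0,-3]}
  ]
}}

```text
clock: 31.95
position: [0.5627, 0.1793, 0.1647]
ee_rot: [0.873, 0.488, 0.0, 0.0]
ft_force: [1.1, -0.6, -1.4]
grip_width: 0.316
grasp_force: 49.8
```

```bash
python3 -c "
from h import *
for i in range(3): o,r=st(); print(np.round(r.inv().apply(np.array([.563,.1812,.0625])-o['position']),4)); shot('wrist')"
```

```text
t 31.95 p [0.5627 0.1793 0.1647] F [ 1.1 -0.6 -1.4] w 0.316 g 49.835198521614075
Rtool [[0.524, 0.852, 0.0], [0.852, -0.524, -0.0], [-0.0, 0.0, -1.0]] j [-0.82  0.32  0.53  1.67 -0.18  1.2  -0.8 ]
[ 0.0018 -0.0008  0.1022]
t 32.0 p [0.5628 0.1794 0.1649] F [ 1.  -0.1 -1.9] w 0.313 g 49.83504831790924
Rtool [[0.524, 0.852, 0.001], [0.852, -0.524, 0.0], [0.0, 0.001, -1.0]] j [-0.82  0.32  0.53  1.67 -0.18  1.2  -0.8 ]
[ 0.0016 -0.0008  0.1024]
t 32.05 p [0.5628 0.1796 0.165 ] F [ 0.2 -1.1 -0.7] w 0.317 g 49.834880232810974
Rtool [[0.524, 0.852, 0.001], [0.852, -0.524, 0.0], [0.001, 0.001, -1.0]] j [-0.82  0.32  0.53  1.67 -0.18  1.2  -0.8 ]
[ 0.0014 -0.0008  0.1025]
```

{"method": "carry_out", "body": {
  "motion": [
    {"xyz": [0.0005,-0.0008,0.02],"angular": [0,0,0]},
    {"xyz": [0.0005,-0.0008,0.04],"angular": [0,0,0]},
    {"xyz": [0.0005,-0.0008,0.06],"angular": [0,0,0]},
    {"xyz": [0.0005,-0.0008,0.075],"angular": [0,0,0]},
    {"xyz": [0.0005,-0.0008,0.087],"angular": [0,0,0]},
    {"xyz": [0.0005,-0.0008,0.095],"angular": [0,0,0]},
    {"xyz": [0.0005,-0.0008,0.1],"angular": [0,0,0]},
    {"xyz": [0.0005,-0.0008,0.102],"angular": [0,0,0]},
    {"xyz": [0.0005,-0.0008,0.102],"angular": [0,0,0]},
    {"xyz": [0.0005,-0.0008,0.102],"angular": [0,0,0]}
  ]
}}

```text
clock: 33.1
position: [0.5622, 0.1812, 0.0629]
ee_rot: [0.873, 0.489, 0.0, -0.0]
ft_force: [0.4, 0.5, -1.5]
grip_width: 0.312
grasp_force: 49.9
```

{"method": "carry_out", "body": {
  "motion": [
    {"xyz": [0,0,0],"angular": [0,0,0]},
    {"xyz": [0,0,0],"angular": [0,0,0]},
    {"xyz": [0,0,0],"angular": [0,0,0]},
    {"xyz": [0,0,-0.01],"angular": [0,0,0]},
    {"xyz": [0,0,-0.03],"angular": [0,0,0]},
    {"xyz": [0,0,-0.06],"angular": [0,0,0]},
    {"xyz": [0,0,-0.1],"angular": [0,0,0]},
    {"xyz": [0,0,-0.135],"angular": [0,0,0]},
    {"xyz": [0,0,-0.15],"angular": [0,0,0]},
    {"xyz": [0,0,-0.15],"angular": [0,0,0]}
  ],
  "hand": 0.5
}}

```text
clock: 34.1
position: [0.563, 0.1814, 0.2152]
ee_rot: [0.873, 0.488, 0.002, -0.0]
ft_force: [0.8, -0.0, 0.4]
grip_width: 0.5
grasp_force: 0.0
```

```bash
python3 -c "
from h import *
c=find([.563,.1812],.079,Ts=(50,60,70,80,95),s=22)
o,r=st(); t=shot('top')
for uv in ((397,227),): print(hole(t,*uv,.032,s=12,T=90))
for p in ([.4417,-.20],[.4417,-.292]): print(np.round(r.inv().apply(np.array([*p,.22])-o['position']),4))
"
```

```text
t 34.1 p [0.563  0.1814 0.2152] F [ 0.8 -0.   0.4] w 0.5 g 0.0
Rtool [[0.523, 0.852, 0.004], [0.852, -0.523, 0.002], [0.004, 0.002, -1.0]] j [-0.84  0.28  0.55  1.61 -0.15  1.29 -0.82]
uv [317.42834567 186.35774535] yaw y -31.521408149721182
50 [0.5693 0.1808] 58.9 [13.9  4. ] [0.0022 0.0053 0.1532]
60 [0.5691 0.1808] 58.9 [14.6  4.7] [0.002  0.0052 0.1532]
70 [0.5618 0.1825] 58.9 [19.7 19. ] [-0.0003 -0.0019  0.1532]
80 [0.5551 0.1804] 58.4 [30.3 29.1] [-0.0056 -0.0066  0.1532]
95 [0.5556 0.1809] 58.4 [31.6 29.3] [-0.0049 -0.0065  0.1532]
t 34.15 p [0.5621 0.1812 0.2131] F [ 0.  -1.1 -1. ] w 0.496 g 0.0
Rtool [[0.523, 0.853, 0.001], [0.853, -0.523, 0.001], [0.002, 0.001, -1.0]] j [-0.84  0.28  0.55  1.61 -0.15  1.29 -0.82]
(array([ 0.44152737, -0.29565033]), 56.04243087768555, array([17.2, 16.1]))
[-0.3879  0.0966 -0.0075]
[-0.4663  0.1447 -0.0076]
```

{"method": "carry_out", "body": {
  "motion": [
    {"xyz": [-0.03,0.009,0],"angular": [0,0,0]},
    {"xyz": [-0.07,0.022,0],"angular": [0,0,0]},
    {"xyz": [-0.115,0.036,0],"angular": [0,0,0]},
    {"xyz": [-0.16,0.05,0],"angular": [0,0,0]},
    {"xyz": [-0.205,0.064,0],"angular": [0,0,0]},
    {"xyz": [-0.25,0.078,0],"angular": [0,0,0]},
    {"xyz": [-0.295,0.092,0],"angular": [0,0,0]},
    {"xyz": [-0.34,0.106,0],"angular": [0,0,0]},
    {"xyz": [-0.385,0.12,0],"angular": [0,0,0]},
    {"xyz": [-0.43,0.134,0],"angular": [0,0,0]},
    {"xyz": [-0.466,0.145,0],"angular": [0,0,0]},
    {"xyz": [-0.466,0.145,0],"angular": [0,0,0]}
  ]
}}

```text
clock: 35.4
position: [0.4384, -0.297, 0.2111]
ee_rot: [0.874, 0.485, -0.002, 0.0]
ft_force: [-0.8, -0.8, -0.3]
grip_width: 0.502
grasp_force: 0.0
```

```bash
python3 -c "
from h import *
c=find([.4415,-.293],.032,Ts=(50,60,65,70,75,80,90),s=30)
print('lit foot');h=cv2.cvtColor(c['img'],cv2.COLOR_BGR2HSV); u,v=map(int,proj(c,[.4415,-.293,.02])); m=(h[...,1]<45).astype(np.uint8)[v-50:v+50,u-50:u+50]
N,L,S,C=cv2.connectedComponentsWithStats(m); print([(S[i],C[i]+[u-50,v-50]) for i in range(1,N) if S[i][4]>300])
"
```

```text
t 35.4 p [ 0.4384 -0.297   0.2111] F [-0.8 -0.8 -0.3] w 0.502 g 0.0
Rtool [[0.529, 0.848, -0.003], [0.848, -0.529, -0.002], [-0.003, -0.001, -1.0]] j [-0.31  0.17  0.91  1.78 -0.14  1.26  0.08]
uv [318.29279836 169.35930801] yaw y -31.97099993206383
50 [ 0.446  -0.2963] 58.2 [14.3  4.3] [0.0052 0.0064 0.1961]
60 [ 0.4456 -0.2964] 55.4 [15.  5.] [0.0049 0.0061 0.1961]
65 [ 0.4455 -0.2964] 58.0 [15.4  5.6] [0.0049 0.006  0.1961]
70 [ 0.4394 -0.2939] 57.0 [18.  18.4] [ 0.0037 -0.0005  0.1961]
75 [ 0.4391 -0.2939] 56.4 [18.6 19. ] [ 0.0036 -0.0008  0.1961]
80 [ 0.439  -0.2938] 57.0 [18.9 19.3] [ 0.0036 -0.0009  0.1961]
90 [ 0.4389 -0.294 ] 56.1 [19.4 19.6] [ 0.0034 -0.0009  0.1961]
lit foot
[(array([  29,   30,   40,   41, 1262], dtype=int32), array([316.54754358, 166.5229794 ]))]
```

{"method": "carry_out", "body": {
  "motion": [
    {"xyz": [0.0035,-0.001,0.03],"angular": [0,0,1.5]},
    {"xyz": [0.0035,-0.001,0.07],"angular": [0,0,1.5]},
    {"xyz": [0.0035,-0.001,0.11],"angular": [0,0,1.5]},
    {"xyz": [0.0035,-0.001,0.14],"angular": [0,0,1.5]},
    {"xyz": [0.0035,-0.001,0.155],"angular": [0,0,1.5]},
    {"xyz": [0.0035,-0.001,0.157],"angular": [0,0,1.5]},
    {"xyz": [0.0035,-0.001,0.157],"angular": [0,0,1.5]},
    {"xyz": [0.0035,-0.001,0.157],"angular": [0,0,1.5]}
  ]
}}

```text
clock: 36.25
position: [0.4438, -0.2888, 0.0566]
ee_rot: [0.879, 0.477, 0.001, 0.001]
ft_force: [-0.6, 0.0, 0.3]
grip_width: 0.498
grasp_force: 0.0
```

```bash
python3 -c "
from h import *
c=find([.439,-.2939],.032,Ts=(50,60,70,80),s=35,tz=.0155)
"
```

```text
t 36.25 p [ 0.4438 -0.2888  0.0566] F [-0.6  0.   0.3] w 0.498 g 0.0
Rtool [[0.545, 0.839, 0.002], [0.839, -0.545, -0.0], [0.001, 0.002, -1.0]] j [-0.21  0.39  0.82  1.94 -0.35  0.96  0.21]
uv [315.89549889 248.37376324] yaw y -32.99867991819599
50 [ 0.4416 -0.2899] 56.3 [10.4 17.9] [-0.0022 -0.0013  0.0411]
60 [ 0.4416 -0.29  ] 56.2 [10.9 19.1] [-0.0023 -0.0012  0.0411]
70 [ 0.4392 -0.2936] 56.2 [19.9 19.8] [-0.0066 -0.0013  0.0411]
80 [ 0.4391 -0.2937] 56.9 [20.6 20.6] [-0.0067 -0.0013  0.0411]
```

{"method": "carry_out", "body": {
  "motion": [
    {"xyz": [-0.0067,-0.0013,0.0],"angular": [0,0,0.5]},
    {"xyz": [-0.0067,-0.0013,0.015],"angular": [0,0,0.5]},
    {"xyz": [-0.0067,-0.0013,0.03],"angular": [0,0,0.5]},
    {"xyz": [-0.0067,-0.0013,0.038],"angular": [0,0,0.5]},
    {"xyz": [-0.0067,-0.0013,0.041],"angular": [0,0,0.5]},
    {"xyz": [-0.0067,-0.0013,0.041],"angular": [0,0,0.5]},
    {"xyz": [-0.0067,-0.0013,0.041],"angular": [0,0,0.5]}
  ]
}}

```text
clock: 37.0
position: [0.4382, -0.2936, 0.0144]
ee_rot: [0.881, 0.473, -0.0, 0.0]
ft_force: [0.0, 0.5, 1.0]
grip_width: 0.503
grasp_force: 0.0
```

{"method": "carry_out", "body": {
  "motion": [
    {"xyz": [0,0,0],"angular": [0,0,0]},
    {"xyz": [0,0,0],"angular": [0,0,0]},
    {"xyz": [0,0,0],"angular": [0,0,0]},
    {"xyz": [0,0,0],"angular": [0,0,0]},
    {"xyz": [0,0,0],"angular": [0,0,0]},
    {"xyz": [0,0,0],"angular": [0,0,0]}
  ],
  "hand": 0
}}

```text
clock: 37.6
position: [0.4387, -0.2937, 0.0149]
ee_rot: [0.881, 0.473, 0.001, 0.0]
ft_force: [-0.8, 1.0, 5.8]
grip_width: 0.316
grasp_force: 50.2
```

{"method": "carry_out", "body": {
  "motion": [
    {"xyz": [0,0,-0.01],"angular": [0,0,0]},
    {"xyz": [0,0,-0.03],"angular": [0,0,0]},
    {"xyz": [0,0,-0.06],"angular": [0,0,0]},
    {"xyz": [0,0,-0.1],"angular": [0,0,0]},
    {"xyz": [0,0,-0.14],"angular": [0,0,0]},
    {"xyz": [0,0,-0.18],"angular": [0,0,0]},
    {"xyz": [0,0,-0.18],"angular": [0,0,0]},
    {"xyz": [0,0,-0.18],"angular": [0,0,0]}
  ]
}}

```text
clock: 38.4
position: [0.4382, -0.2933, 0.1948]
ee_rot: [0.881, 0.473, 0.001, 0.0]
ft_force: [0.0, 0.2, -2.9]
grip_width: 0.311
grasp_force: 49.8
```

```bash
python3 -c "
from h import *
o,r=st()
print(np.round(r.inv().apply(np.array([.4565,.1232,.18])-o['position']),4))"
```

```text
t 38.4 p [ 0.4382 -0.2933  0.1948] F [ 0.   0.2 -2.9] w 0.311 g 49.80399191379547
Rtool [[0.552, 0.834, 0.001], [0.834, -0.552, 0.001], [0.001, 0.001, -1.0]] j [-0.33  0.18  0.93  1.81 -0.16  1.23  0.07]
[ 0.3574 -0.2146  0.015 ]
```

{"method": "carry_out", "body": {
  "motion": [
    {"xyz": [0.025,-0.015,0],"angular": [0,0,-3]},
    {"xyz": [0.06,-0.036,0],"angular": [0,0,-7]},
    {"xyz": [0.1,-0.06,0],"angular": [0,0,-11]},
    {"xyz": [0.14,-0.084,0],"angular": [0,0,-15]},
    {"xyz": [0.18,-0.108,0],"angular": [0,0,-19]},
    {"xyz": [0.22,-0.132,0],"angular": [0,0,-23]},
    {"xyz": [0.26,-0.156,0],"angular": [0,0,-27]},
    {"xyz": [0.3,-0.18,0],"angular": [0,0,-31]},
    {"xyz": [0.335,-0.201,0],"angular": [0,0,-32]},
    {"xyz": [0.357,-0.2146,0],"angular": [0,0,-32]},
    {"xyz": [0.357,-0.2146,0.02],"angular": [0,0,-32]},
    {"xyz": [0.357,-0.2146,0.03],"angular": [0,0,-32]}
  ]
}}

```text
clock: 39.6
position: [0.4546, 0.1227, 0.1615]
ee_rot: [0.716, 0.698, -0.002, -0.0]
ft_force: [-0.2, -0.2, -2.2]
grip_width: 0.315
grasp_force: 49.8
```

{"method": "carry_out", "body": {
  "motion": [
    {"xyz": [0,0,0],"angular": [0,0,0]},
    {"xyz": [0,0,0],"angular": [0,0,0]},
    {"xyz": [0,0,0],"angular": [0,0,0]},
    {"xyz": [0,0,0],"angular": [0,0,0]}
  ]
}}

```text
clock: 40.0
position: [0.4566, 0.1225, 0.1649]
ee_rot: [0.717, 0.697, 0.001, 0.0]
ft_force: [-0.4, 0.1, -2.4]
grip_width: 0.316
grasp_force: 49.8
```

```bash
python3 -c "
from h import *
for i in range(3): o,r=st(); print(np.round(r.inv().apply(np.array([.4565,.1232,.0625])-o['position']),4)); shot('wrist')"
```

```text
t 40.0 p [0.4566 0.1225 0.1649] F [-0.4  0.1 -2.4] w 0.316 g 49.82612371444702
Rtool [[0.027, 1.0, 0.001], [1.0, -0.027, 0.001], [0.001, 0.001, -1.0]] j [-0.84  0.03  0.5   1.96 -0.02  1.15 -0.37]
[ 0.0006 -0.0002  0.1024]
t 40.05 p [0.4566 0.1226 0.1648] F [ 0.2 -0.5 -1.7] w 0.313 g 49.82630431652069
Rtool [[0.027, 1.0, 0.001], [1.0, -0.027, 0.001], [0.001, 0.001, -1.0]] j [-0.84  0.03  0.5   1.96 -0.02  1.15 -0.37]
[ 0.0005 -0.0002  0.1023]
t 40.1 p [0.4565 0.1227 0.1647] F [-0.4 -0.4 -2. ] w 0.317 g 49.82606112957001
Rtool [[0.027, 1.0, 0.001], [1.0, -0.027, 0.001], [0.001, 0.001, -1.0]] j [-0.84  0.03  0.5   1.96 -0.02  1.15 -0.37]
[ 5.000e-04 -1.000e-04  1.022e-01]
```

{"method": "carry_out", "body": {
  "motion": [
    {"xyz": [0.0005,0,0.02],"angular": [0,0,0]},
    {"xyz": [0.0005,0,0.04],"angular": [0,0,0]},
    {"xyz": [0.0005,0,0.06],"angular": [0,0,0]},
    {"xyz": [0.0005,0,0.075],"angular": [0,0,0]},
    {"xyz": [0.0005,0,0.087],"angular": [0,0,0]},
    {"xyz": [0.0005,0,0.095],"angular": [0,0,0]},
    {"xyz": [0.0005,0,0.1],"angular": [0,0,0]},
    {"xyz": [0.0005,0,0.102],"angular": [0,0,0]},
    {"xyz": [0.0005,0,0.102],"angular": [0,0,0]},
    {"xyz": [0.0005,0,0.102],"angular": [0,0,0]},
    {"xyz": [0.0005,0,0.102],"angular": [0,0,0]}
  ]
}}

```text
clock: 41.25
position: [0.4566, 0.1234, 0.0627]
ee_rot: [0.716, 0.698, 0.0, 0.0]
ft_force: [0.4, 0.5, -1.7]
grip_width: 0.309
grasp_force: 49.9
```

{"method": "carry_out", "body": {
  "motion": [
    {"xyz": [0,0,0],"angular": [0,0,0]},
    {"xyz": [0,0,0],"angular": [0,0,0]},
    {"xyz": [0,0,0],"angular": [0,0,0]},
    {"xyz": [0,0,-0.01],"angular": [0,0,0]},
    {"xyz": [0,0,-0.03],"angular": [0,0,0]},
    {"xyz": [0,0,-0.06],"angular": [0,0,0]},
    {"xyz": [0,0,-0.1],"angular": [0,0,0]},
    {"xyz": [0,0,-0.14],"angular": [0,0,0]},
    {"xyz": [0,0,-0.18],"angular": [0,0,0]},
    {"xyz": [0,0,-0.22],"angular": [0,0,0]},
    {"xyz": [0,0,-0.22],"angular": [0,0,0]},
    {"xyz": [0,0,-0.22],"angular": [0,0,0]}
  ],
  "hand": 0.5
}}

```text
clock: 42.45
position: [0.4566, 0.1232, 0.2833]
ee_rot: [0.716, 0.698, 0.001, 0.0]
ft_force: [0.0, -0.7, -0.5]
grip_width: 0.5
grasp_force: 0.0
```

```bash
python3 -c "
from h import *
a=np.array([.5265,.1215]); o,r=st(); c=shot('wrist','w5.png')
for ang in (58.6,178.6,-61.4):
    t=np.radians(ang); p=a+.07*np.array([np.cos(t),np.sin(t)]); uv=proj(c,[*p,.079]); print(ang,uv)
    for T in (50,60,70,85,100):
        try: q,b,w=hole(c,*uv,.079,s=18,T=T); d=q-a; print('  ',T,q.round(4),w,np.hypot(*d).round(4),np.degrees(np.arctan2(d[1],d[0])).round(1))
        except ValueError: pass
k=np.array([.4595,.2445,.2]); print(np.round(r.inv().apply(k-o['position']),4), proj(c,[.4595,.2445,.126]))
u,v=map(int,proj(c,[.5265,.1215,.06])); print(u,v)
cv2.imwrite('pics/w5c.png',cv2.resize(c['img'][max(0,v-110):v+110,max(0,u-150):u+150],None,fx=2.6,fy=2.6,interpolation=cv2.INTER_CUBIC))
"
```

```text
t 42.45 p [0.4566 0.1232 0.2833] F [ 0.  -0.7 -0.5] w 0.5 g 0.0
Rtool [[0.027, 1.0, 0.002], [1.0, -0.027, 0.001], [0.001, 0.002, -1.0]] j [-0.87 -0.06  0.49  1.79  0.03  1.41 -0.41]
58.6 [417.63413705 112.9510399 ]
   50 [0.5638 0.1836] [12.4 21.9] 0.0724 59.0
   60 [0.5615 0.1824] [19.2 19.1] 0.0703 60.1
   70 [0.5615 0.1824] [19.4 19.3] 0.0703 60.1
   85 [0.5615 0.1824] [19.8 19.7] 0.0703 60.1
   100 [0.5615 0.1825] [20.2 20.1] 0.0703 60.1
178.6 [317.27602544 170.1653052 ]
   50 [0.4623 0.1256] [15.1  4.7] 0.0643 176.4
   60 [0.4552 0.1239] [18.8 19.3] 0.0713 178.1
   70 [0.4536 0.1224] [22.4 22.5] 0.0729 179.3
   85 [0.4522 0.127 ] [33.2 32.1] 0.0745 175.7
   100 [0.4523 0.1267] [33.7 32.3] 0.0744 176.0
-61.4 [408.21621951 221.29201701]
   50 [0.5556 0.0595] [10.8  4.5] 0.0685 -64.8
   60 [0.5589 0.0604] [18.7 19.2] 0.0691 -62.0
   70 [0.5589 0.0604] [19.2 19.5] 0.0691 -62.1
   85 [0.5589 0.0603] [20. 20.] 0.0692 -62.1
   100 [0.5589 0.0603] [20.5 20.6] 0.0692 -62.1
[ 0.1212 -0.0005  0.0835] [317.07186686  41.9116429 ]
377 166
```

View pics/w5c.png

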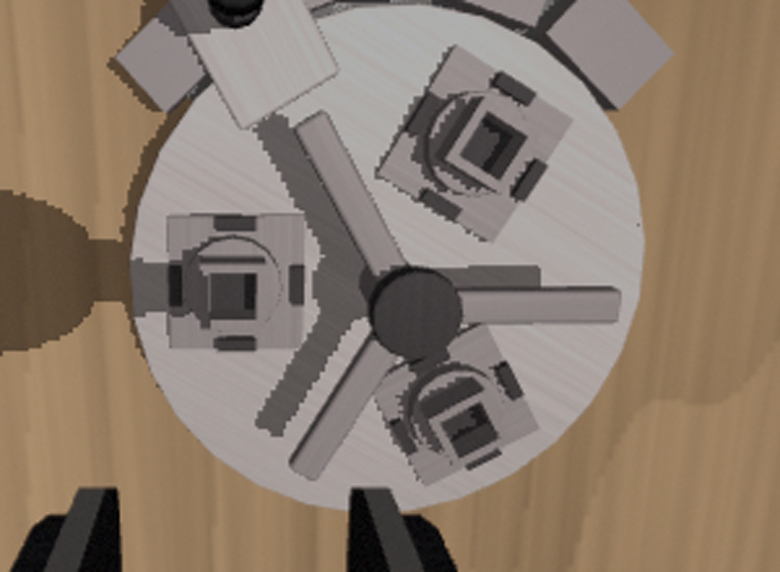

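All three roughs sit between their four stops: crop (490,145), (232,290) and (465,430). I'll now swing the disc back, starting by going to the knob.

{"method": "carry_out", "body": {
  "motion": [
    {"xyz": [0.04,0,0],"angular": [0,0,-8]},
    {"xyz": [0.08,0,0.02],"angular": [0,0,-16]},
    {"xyz": [0.11,0,0.04],"angular": [0,0,-24]},
    {"xyz": [0.121,-0.0005,0.06],"angular": [0,0,-30]},
    {"xyz": [0.121,-0.0005,0.08],"angular": [0,0,-30]},
    {"xyz": [0.121,-0.0005,0.08],"angular": [0,0,-30]},
    {"xyz": [0.121,-0.0005,0.08],"angular": [0,0,-30]},
    {"xyz": [0.121,-0.0005,0.08],"angular": [0,0,-30]}
  ],
  "hand": 0.8
}}

```text
clock: 43.3
position: [0.4594, 0.2439, 0.2032]
ee_rot: [0.512, 0.859, 0.0, 0.0]
ft_force: [0.2, 0.2, 0.4]
grip_width: 0.801
grasp_force: 0.0
```

```bash
python3 -c "
from h import *
o,r=st(); c=shot('wrist'); g=cv2.cvtColor(c['img'],cv2.COLOR_BGR2GRAY); u,v=map(int,proj(c,[.4595,.2444,.126])); print(u,v)
N,L,S,C=cv2.connectedComponentsWithStats((g[v-35:v+35,u-35:u+35]<50).astype(np.uint8))
for i in range(1,N):
    if S[i][4]>100: print(S[i],C[i]+[u-35,v-35])
print(np.round(r.inv().apply(np.array([.4595,.2444,.095])-o['position']),4))
"
```

```text
t 43.3 p [0.4594 0.2439 0.2032] F [0.2 0.2 0.4] w 0.801 g 0.0
Rtool [[-0.476, 0.879, 0.001], [0.879, 0.476, 0.001], [0.0, 0.001, -1.0]] j [-0.95  0.11  0.41  1.8  -0.05  1.24 -0.04]
318 207
[  19    0   34   52 1348] [317.77225519 198.87759644]
[0.0003 0.0002 0.1082]
```

{"method": "carry_out", "body": {
  "motion": [
    {"xyz": [0,0,0.03],"angular": [0,0,0]},
    {"xyz": [0,0,0.06],"angular": [0,0,0]},
    {"xyz": [0,0,0.085],"angular": [0,0,0]},
    {"xyz": [0,0,0.1],"angular": [0,0,0]},
    {"xyz": [0,0,0.108],"angular": [0,0,0]},
    {"xyz": [0,0,0.108],"angular": [0,0,0]},
    {"xyz": [0,0,0.108],"angular": [0,0,0]}
  ]
}}

```text
clock: 44.05
position: [0.4596, 0.2445, 0.0954]
ee_rot: [0.511, 0.859, 0.001, 0.0]
ft_force: [0.2, 0.1, 0.2]
grip_width: 0.802
grasp_force: 0.0
```

{"method": "carry_out", "body": {
  "motion": [
    {"xyz": [0,0,0],"angular": [0,0,0]},
    {"xyz": [0,0,0],"angular": [0,0,0]},
    {"xyz": [0,0,0],"angular": [0,0,0]},
    {"xyz": [0,0,0],"angular": [0,0,0]},
    {"xyz": [0,0,0],"angular": [0,0,0]},
    {"xyz": [0,0,0],"angular": [0,0,0]},
    {"xyz": [0,0,0],"angular": [0,0,0]}
  ],
  "hand": 0,
  "grip_force": 50
}}

```text
clock: 44.75
position: [0.4596, 0.2446, 0.0951]
ee_rot: [0.511, 0.859, 0.001, 0.0]
ft_force: [-0.0, 0.1, 7.2]
grip_width: 0.293
grasp_force: 48.8
```

{"method": "carry_out", "body": {
  "motion": [
    {"xyz": [0,0,-0.005],"angular": [0,0,0]},
    {"xyz": [0,0,-0.01],"angular": [0,0,0]},
    {"xyz": [0,0,-0.014],"angular": [0,0,0]},
    {"xyz": [0,0,-0.017],"angular": [0,0,0]},
    {"xyz": [0,0,-0.017],"angular": [0,0,0]},
    {"xyz": [0,0,-0.017],"angular": [0,0,0]}
  ]
}}

```text
clock: 45.35
position: [0.4588, 0.2442, 0.1111]
ee_rot: [0.511, 0.859, -0.0, -0.0]
ft_force: [1.3, 1.8, -6.9]
grip_width: 0.286
grasp_force: 49.7
```

Run:
```python
from h import *
o,r=st(); a=np.array([.5265,.1215,0]); p=np.array(o['position']); p[2]=0
print(np.hypot(*(p-a)[:2]),np.degrees(np.arctan2(*(p-a)[[1,0]])))
b=a+.1401*np.array([np.cos(np.radians(118.6)),np.sin(np.radians(118.6)),0])
for i in range(1,13):
    q=R.from_rotvec([0,0,np.radians(-5*i)]).apply(b-a)+a; print(5*i,np.round(r.inv().apply(q-b)+r.inv().apply(b-p)*0,4))
```

```text
t 45.35 p [0.4588 0.2442 0.1111] F [ 1.3  1.8 -6.9] w 0.286 g 49.66796278953552
Rtool [[-0.477, 0.879, -0.0], [0.879, 0.477, -0.0], [0.0, -0.0, -1.0]] j [-0.94  0.21  0.4   1.9  -0.09  1.05  0.  ]
0.14010256766597778 118.89572134471643
5 [-0.0005  0.0122 -0.    ]
10 [-0.0021  0.0243 -0.    ]
15 [-0.0047  0.0363 -0.    ]
20 [-0.0084  0.0479 -0.    ]
25 [-0.013   0.0592 -0.    ]
30 [-0.0186  0.0701 -0.    ]
35 [-0.0252  0.0804 -0.    ]
40 [-0.0326  0.0901 -0.    ]
45 [-0.0408  0.0991 -0.    ]
50 [-0.0498  0.1074 -0.    ]
55 [-0.0595  0.1149 -0.    ]
60 [-0.0698  0.1215 -0.    ]
```

{"method": "carry_out", "body": {
  "motion": [
    {"xyz": [-0.0005,0.0122,0],"angular": [0,0,5]},
    {"xyz": [-0.0021,0.0243,0],"angular": [0,0,10]},
    {"xyz": [-0.0047,0.0363,0],"angular": [0,0,15]},
    {"xyz": [-0.0084,0.0479,0],"angular": [0,0,20]},
    {"xyz": [-0.013,0.0592,0],"angular": [0,0,25]},
    {"xyz": [-0.0186,0.0701,0],"angular": [0,0,30]},
    {"xyz": [-0.0252,0.0804,0],"angular": [0,0,35]},
    {"xyz": [-0.0326,0.0901,0],"angular": [0,0,40]},
    {"xyz": [-0.0408,0.0991,0],"angular": [0,0,45]},
    {"xyz": [-0.0498,0.1074,0],"angular": [0,0,50]},
    {"xyz": [-0.0595,0.1149,0],"angular": [0,0,55]},
    {"xyz": [-0.0698,0.1215,0],"angular": [0,0,60]}
  ]
}}

```text
clock: 46.55
position: [0.5995, 0.2428, 0.1111]
ee_rot: [0.873, 0.488, 0.001, -0.001]
ft_force: [4.1, 4.8, -5.9]
grip_width: 0.288
grasp_force: 50.0
```

{"method": "carry_out", "body": {
  "motion": [
    {"xyz": [0,0,0],"angular": [0,0,0]},
    {"xyz": [0,0,0],"angular": [0,0,0]},
    {"xyz": [0,0,0],"angular": [0,0,0]}
  ]
}}

```text
clock: 46.85
position: [0.5998, 0.2425, 0.1113]
ee_rot: [0.872, 0.489, 0.001, -0.0]
ft_force: [7.2, 5.7, -6.7]
grip_width: 0.288
grasp_force: 50.1
```

{"method": "carry_out", "body": {
  "motion": [
    {"xyz": [0,0,0.003],"angular": [0,0,0]},
    {"xyz": [0,0,0.006],"angular": [0,0,0]},
    {"xyz": [0,0,0.009],"angular": [0,0,0]},
    {"xyz": [0,0,0.012],"angular": [0,0,0]},
    {"xyz": [0,0,0.015],"angular": [0,0,0]},
    {"xyz": [0,0,0.017],"angular": [0,0,0]},
    {"xyz": [0,0,0.017],"angular": [0,0,0]},
    {"xyz": [0,0,0.017],"angular": [0,0,0]}
  ]
}}

```text
clock: 47.65
position: [0.6005, 0.2423, 0.0953]
ee_rot: [0.872, 0.489, 0.002, -0.0]
ft_force: [6.4, 4.0, -2.4]
grip_width: 0.287
grasp_force: 50.7
```

{"method": "carry_out", "body": {
  "motion": [
    {"xyz": [0,0,0],"angular": [0,0,0]},
    {"xyz": [0,0,0],"angular": [0,0,0]},
    {"xyz": [0,0,0],"angular": [0,0,0]},
    {"xyz": [0,0,0],"angular": [0,0,0]},
    {"xyz": [0,0,-0.03],"angular": [0,0,0]},
    {"xyz": [0,0,-0.07],"angular": [0,0,0]},
    {"xyz": [0,0,-0.11],"angular": [0,0,0]},
    {"xyz": [0,0,-0.15],"angular": [0,0,0]},
    {"xyz": [0.02,0,-0.18],"angular": [0,0,0]},
    {"xyz": [0.02,0,-0.18],"angular": [0,0,0]},
    {"xyz": [0.02,0,-0.18],"angular": [0,0,0]}
  ],
  "hand": 0.9
}}

```text
clock: 48.75
position: [0.6096, 0.258, 0.2744]
ee_rot: [0.872, 0.489, 0.0, 0.0]
ft_force: [-0.8, 0.0, -1.6]
grip_width: 0.903
grasp_force: 0.0
```

Run:
```python
from h import *
o,r=st(); s=shot('scene','s6.png'); old=cv2.imread('pics/scene0.png'); g=lambda i:cv2.cvtColor(i,cv2.COLOR_BGR2GRAY)
# knob template from the initial picture (plunger home) matched now
u,v=map(int,proj(s,[.5995,.2411,.113])); T=g(old)[v-12:v+30,u-14:u+14]; W=g(s['img'])[v-24:v+42,u-26:u+26]
m=cv2.matchTemplate(W,T,cv2.TM_CCOEFF_NORMED); print('match',m.max(),'shift',np.array(cv2.minMaxLoc(m)[3])-12)
print([proj(s,[.5995,.2411,z]).round(1) for z in (.113,.125)])
c=shot('wrist','w6.png'); a=np.array([.5265,.1215])
gg=g(c['img']); u,v=map(int,proj(c,[.5995,.2411,.126]))
N,L,S,C=cv2.connectedComponentsWithStats((gg[v-35:v+35,u-35:u+35]<60).astype(np.uint8))
for i in range(1,N):
    if S[i][4]>100: print('knob',S[i],(C[i]+[u-35,v-35]).round(1),'exp',u,v)
for ang in (-1.4,118.6,238.6):
    t=np.radians(ang); p=a+.07*np.array([np.cos(t),np.sin(t)]); uv=proj(c,[*p,.079]); print(ang,uv)
cv2.imwrite('pics/fin.png',np.hstack([cv2.resize(s['img'][140:240,300:430],None,fx=4,fy=4)]))
```

```text
t 48.75 p [0.6096 0.258  0.2744] F [-0.8  0.  -1.6] w 0.903 g 0.0
Rtool [[0.522, 0.853, 0.0], [0.853, -0.522, 0.0], [0.0, 0.0, -1.0]] j [-0.9   0.44  0.62  1.31 -0.25  1.46 -0.85]
match 0.9197968 shift [0 0]
[array([414.1, 164. ]), array([414.9, 160.6])]
knob [ 22   6  27  42 810] [316.8 194.7] exp 317 201
-1.4 [369.20218404 273.57611341]
118.6 [266.93560914 273.78675744]
238.6 [318.19823438 345.99837168]
```

Run:
```python
from h import *
s=shot('scene'); g=lambda i:cv2.cvtColor(i,cv2.COLOR_BGR2GRAY); A=g(cv2.imread('pics/scene0.png')); B=g(s['img'])
a=np.array([.5265,.1215])
for n,ang in (('p0',-1.4),('p2',238.6),('p1 (was empty)',118.6)):
    t=np.radians(ang); u,v=map(int,proj(s,[*(a+.07*np.array([np.cos(t),np.sin(t)])),.06]))
    m=cv2.matchTemplate(B[v-20:v+20,u-22:u+22],A[v-12:v+12,u-14:u+14],cv2.TM_CCOEFF_NORMED); print(n,m.max().round(3),np.array(cv2.minMaxLoc(m)[3])-8)
for n,u,v in (('green',293,240),('purple',298,301),('offcut',235,198),('spanner',415,170),('timber',448,147)):
    m=cv2.matchTemplate(B[v-20:v+20,u-20:u+20],A[v-12:v+12,u-12:u+12],cv2.TM_CCOEFF_NORMED); print(n,m.max().round(3),np.array(cv2.minMaxLoc(m)[3])-8)
```

```text
p0 0.939 [0 0]
p2 0.994 [0 0]
p1 (was empty) 0.642 [0 0]
green 1.0 [0 0]
purple 1.0 [0 0]
offcut 1.0 [0 0]
spanner 0.972 [0 0]
timber 0.999 [0 0]
```

Castings stand on plates 0 and 2 as the originals did, plate 1 is no longer empty, and the bystanders have not moved. Handing in.

```bash
python3 -c "
from workcell import *
print(hand_in())"
```

```text
the job is handed in; nothing more can be done
None
```

The job is handed in at about 49 s: both finished castings stand in the tray, the three roughs sit on their own plates, and the disc is back at working position with the plunger home. After the swing back I confirmed the castings on plates 0 and 2 by image match, but plate 1's only as no longer empty.

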